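# Refit the tabbed cover on a spectrometer stage and bolt it

## Task

Put the aluminium cover with the orange grip rib back on the black stage housing: hook its two tabs under the retaining bar with the far edge clearly raised, then swing it down gently, without dropping or ramming it, until it lies flat and fully home in its place. Then slide the red-knobbed bolt fully shut over its edge, and leave the other things on the bench where they are.

Things in the scene. Friction and masses are not known exactly. Their poses are not given: they have to be found in the camera images.
- dock: Black stage housing, fixed. Origin: on the bench, under the middle of the cover's place; z up, x from the retaining bar to the red-knobbed bolt (roughly away from the robot). Outline x -76..+120, y -65..+65 mm; two micrometer heads reach y +95, below z 40 mm. All dock and seat numbers are in these axes.
- seat (a point): Where the centre of the cover's underside lies when home: x 0, y 0, 50 mm above the bench (play 2 mm in x, 3 in y). The cover rests on a ledge at this height round an open well (x -40..+44, y -40..+40 mm, 38 deep). Above the ledge: side rims, inner faces y -48 and +48, 7 mm high; far wall, inner face x +52, 12 mm high, with a 28 mm wide middle gap for the bolt.
- bar (a point): Middle of the retaining bar's inner lower edge: x -52, 60 mm above the bench. The aluminium bar lies over the housing's near edge, x -76..-52, as wide as the housing; its underside is 10 mm, its top 16 mm above the ledge. The slot under it ends at a stop at x -64: 12 mm deep, 10 mm high. The ledge reaches x -40 here.
- cover_grip (a point): Centre of the orange rib of the loose cover (0.15 to 0.31 kg), 23 mm above the cover's underside. Cover: aluminium plate 100 (x) by 90 (y) by 6 mm. The rib, amid the plate: 14 mm thick in x, 56 long in y, 34 high above the plate. Cover axes: x away from the tabs, z out of the rib's side. At first it lies on the rest, sloped 24 degrees, tabs low and nearer the robot.
- cover_tabs (a point): Middle of the cover's tab edge, cover axes: 62 mm to -x and 21 mm below cover_grip, 2 mm above the underside. Two tabs on the plate's -x edge, 20 mm wide, centred at y -26 and +26 mm, 4 mm thick, flush with the underside, reaching 12 mm beyond the plate.
- stand: Blue parking rest, fixed, 96 mm wide; origin under its middle, on the bench. Its sloping top is 42 mm high in the middle and rises at 24 degrees (0.42 rad) towards its +x, away from the robot, with a white stop strip 4 mm high at the foot, against which the tabs lie.
- bolt (a joint): Sliding bolt on the housing's far edge, m: 0 = shut (its 22 mm wide nose reaches 12 mm over the cover's far edge, 2 mm above it); grows as drawn back along the housing's +x, to 0.030. From 0.014 on it is clear of the cover's place. It stays where left; about 1.5 N moves it; hard end at 0. It starts drawn back.
- bolt_knob (a point): Centre of the bolt's red upright knob: 14 (x) by 16 (y) mm, 30 high, from 64 to 94 mm above the bench. Shut, it stands at x +83 mm in the housing's axes, plus the joint's value when drawn. A guide on each side, y 12 to 17 mm, reaches 67 mm above the bench.
- flask: Bystander, to be left alone: clear bottle with a blue cap, 62 mm across, 140 mm tall; origin at its underside centre.
- jar: Bystander, to be left alone: amber jar with a white cap, 44 mm across, 50 mm tall; origin at its underside centre.
- vial_a: Bystander, to be left alone: small clear vial with a blue cap, 24 mm across, 42 mm tall; origin at its underside centre.
- vial_b: Bystander, to be left alone: small amber vial with a black cap, 24 mm across, 42 mm tall; origin at its underside centre.
- driver: Bystander, to be left alone: screwdriver, 170 mm long, lying; origin at its underside at mid-length.
- wrench: Bystander, to be left alone: steel wrench, 150 mm long, lying; origin at its underside at mid-length.
- beaker: Bystander, to be left alone: clear plastic beaker, 68 mm across, 85 mm tall; origin at its underside centre.
There are look-alikes about, which are no part of the job. Of the things that look like the part that bears cover_grip, the middle-sized one is meant.

How it is judged:
On the way, in this order (a step that is already met when the one before it is completed fails the run):
1. the tabs are under the retaining bar (at least 2 mm in) while the cover is tilted by at least 0.1 rad to the housing, its far edge raised (x of cover_tabs in the frame of dock between -0.066 and -0.054 m and y of cover_tabs in the frame of dock between -0.008 and 0.008 m and z of cover_tabs in the frame of dock between 0.049 and 0.062 m and angle between the z axis of cover_grip and the z axis of dock, either way round above 0.1 rad and z of cover_grip in the frame of dock above 0.075 m), for 0.05 s.
2. the cover lies flat and home in its place, the bolt still drawn back (more than 8 mm) (x of cover_grip in the frame of dock between -0.004 and 0.004 m and y of cover_grip in the frame of dock between -0.005 and 0.005 m and z of cover_grip in the frame of dock between 0.0705 and 0.0755 m and y of cover_tabs in the frame of dock between -0.006 and 0.006 m and x of cover_tabs in the frame of dock between -0.067 and -0.057 m and angle between the z axis of cover_grip and the z axis of dock, either way round below 0.03 rad and value of joint bolt above 0.008 m), for 0.1 s.
At the end, for the whole second after the job is handed in: The cover lies in its place on the housing: its centre within 4 mm in x and 5 mm in y, its underside within 2.5 mm of the ledge, flat to 0.03 rad, the tabs under the retaining bar, and the bolt is shut to within 4 mm (x of cover_grip in the frame of dock between -0.004 and 0.004 m and y of cover_grip in the frame of dock between -0.005 and 0.005 m and z of cover_grip in the frame of dock between 0.0705 and 0.0755 m and y of cover_tabs in the frame of dock between -0.006 and 0.006 m and x of cover_tabs in the frame of dock between -0.067 and -0.057 m and angle between the z axis of cover_grip and the z axis of dock, either way round below 0.03 rad and value of joint bolt below 0.004 m); the robot touches nothing.
It fails at once if the cover is dropped or rammed: more than 40 N between it and the housing (contact force between cover and dock above 40 N).
It fails at once if a bystander is moved by more than 20 mm (distance of any of flask, jar, vial_a, vial_b, driver, wrench, beaker from where it was at the start of the episode above 0.02 m).
It also fails if it takes over 61 s, if anything falls off the work surface, if the arm or the gripper's body presses on something with over 40 N, if the wrist force passes 120 N, or if a joint passes its speed limit or range.

## Robot

A 6-joint arm with a two-finger parallel gripper is mounted at the origin on the work surface. World frame = base frame: x ahead of the robot, y to its left, z up, the work surface at z = 0. Lengths are in m, angles in rad, forces in N, time in s.
With the tool pointing down it reaches from about 0.425 to 0.95 m from the base axis. Payload 3.5 kg.
Tool frame: the origin (TCP) lies on the centre line of the jaws, within the pads' length; the fingertips stand 11 mm ahead of it and the grasp point (between the pads) lies 8 mm behind it; y points along the fingers, x is the direction in which the jaws open and shut, and the axes are right-handed (so a half turn about y gives the same grasp; the last joint's range is limited). The gripper opens to 85 mm and grips with 20 to 120 N. Pads are 22 mm wide; open, the fingers measure 114 mm over their backs; the gripper's body (76 mm by 85 mm) begins 54 mm behind the grasp point. The pads swing forward as they close: fully open they stand 13 mm farther back than shut.
Start: joints at [1.101, 0.286, 1.577, -0, 1.279, -0.15], TCP at [0.212, 0.641, 0.242] pointing down, gripper open.
Joint ranges: [-2.77, 2.77], [-0.9, 2.22], [0.21, 2.48], [-1.53, 4.67], [0.24, 2.81], [-2.84, 2.84]. Speed limits (rad/s): [2.79, 2.79, 3.14, 3.14, 3.14, 3.14].

## Interface

Orientations are given as a unit quaternion [x, y, z, w].
In Python, from plant import get_state, read_camera, sign_off gives the robot as it stands.
- The arm moves only by the shell command python3 -m inch 'ROWS' [FORCE]. ROWS is JSON, a list of rows, each an object of numbers: "ax", "ay", "az": the turn, a rotation vector about the tool's x, y, z in rad; "x", "y", "z": the shift along the tool's x, y, z in mm; "hand": the closure, from -1 (fully open) to 1 (shut). In form: [{"ax": .., "ay": .., "az": .., "x": .., "y": .., "z": .., "hand": ..}, ...]. A call has 1 to 5 rows; each row shifts and turns the commanded pose from where the row before left it, along the tool's axes as they then stand; what a row does not reach is not made up. A row lasts 1/12 s, in which the tool goes at most 41.7 mm and 7.16 degrees, less where a joint would pass 70% of its speed; a pose out of reach is approached as far as the arm can. A call with a gripper value outside its range is refused whole. The fingers move at their own pace and stop on an object; FORCE is the grip in N (left out, the last holds). Time passes only in rows, so rows that do not move let the fingers close. It gives the time, the measured TCP pose, the force and the opening at its end, in the units of the state.
- get_state(): the state, without advancing time (a new reading comes with each control period).
- read_camera(name): name is "scene" or "top" or "wrist"; returns a dict with "img" (384x512x3 uint8, red, green, blue), "fov_y" (degrees; the focal length in pixels is half the picture's height over the tangent of half this angle, whatever the lens; pixels are square), "cx", "cy" (the principal point, pixels), "distortion" ([k1, k2, p1, p2, k3] as OpenCV has them; the pictures are not rectified), "T" (4x4, takes a point from camera to world coordinates); the wrist camera has in their place "T_tool_cam" (4x4, takes a point from camera to tool coordinates, whose origin is the TCP and whose axes are the tool frame's). Camera axes: x right, y down, z forward; pixel columns grow to the right and rows downward; lengths in m; the calibration is good to about 2 mm. A picture is of the moment at which its call begins: read the wrist's pose just before it. There is no depth.
- sign_off(): hands the job in, once; it reports no verdict.
The state is a dict: "time": time; "qpos": joint angles; "dq": joint speeds; "joint_efforts": joint torques, N m; "eef_pos": TCP position; "tcp_rot": TCP orientation; "contact_force": force on the tool from outside, world axes, zero at the start; "wrist_torque": the same for the moment, N m; "opening": opening from 0.0 (shut) to 1.0 (fully open).
Only numpy, scipy, OpenCV 4.12 (cv2) and the standard library are available. Lean on these libraries where they do the work, as an engineer would, in place of code of your own. Each camera call takes 0.05 s, during which the arm holds its last target. There are 200 camera calls.

## Working session

There is one attempt and no reset: what is moved stays moved. The work goes in short steps, Python scripts to look and compute and a shell command to move; the robot and the scene stay as the last step left them, time stands still between calls to the robot, and variables do not carry over. Pictures are saved under pics/ and viewed, about 8 in all and at most 12, crops included, and the job is handed in when it is done.

```bash
ls; mkdir -p pics
python3 - <<'E'
from plant import *
import cv2,numpy as np
s=get_state();print({k:np.round(v,3).tolist() for k,v in s.items()})
a=[]
for n in("scene","top"):
    r=read_camera(n);cv2.imwrite(f"pics/{n}0.png",r["img"][:,:,::-1]);np.save(f"{n}0.npy",r,allow_pickle=True)
    print(n,r["fov_y"],r["cx"],r["cy"],r["distortion"],np.round(r["T"],4).tolist())
r=read_camera("wrist");cv2.imwrite("pics/wrist0.png",r["img"][:,:,::-1]);print(r["fov_y"],r["distortion"],np.round(r["T_tool_cam"],4).tolist())
E
```

```text
pics
{'time': 0.0, 'qpos': [1.101, 0.287, 1.578, 0.0, 1.279, -0.15], 'dq': [-0.001, 0.0, -0.0, 0.0, -0.001, -0.001], 'joint_efforts': [-0.0, -40.599, -29.263, -0.0, 0.006, -0.0], 'eef_pos': [0.212, 0.64, 0.241], 'tcp_rot': [0.574, 0.413, -0.415, -0.573], 'contact_force': [0.111, -0.451, 0.03], 'wrist_torque': [-0.051, 0.041, -0.029], 'opening': 1.004}
scene 42.8845479594896 256.07157107238834 191.74098229022195 [-0.15798578  0.          0.          0.          0.        ] [[0.0931, 0.6442, -0.7592, 1.5721], [0.9955, -0.0742, 0.0592, -0.0885], [-0.0182, -0.7613, -0.6482, 0.9792], [0.0, 0.0, 0.0, 1.0]]
top 56.216064707772595 254.19669220477905 192.67065163485069 [0.02828664 0.         0.         0.         0.        ] [[0.02, -0.9894, 0.1439, 0.3786], [-0.9998, -0.0208, -0.0043, 0.01], [0.0072, -0.1437, -0.9896, 1.095], [0.0, 0.0, 0.0, 1.0]]
68.36375371425532 [-0.01895542  0.          0.          0.          0.        ] [[1.0, -0.0003, 0.0006, -0.0013], [-0.0007, -0.2977, 0.9546, -0.1322], [-0.0001, -0.9546, -0.2977, 0.0761], [0.0, 0.0, 0.0, 1.0]]
```

View pics/scene0.png

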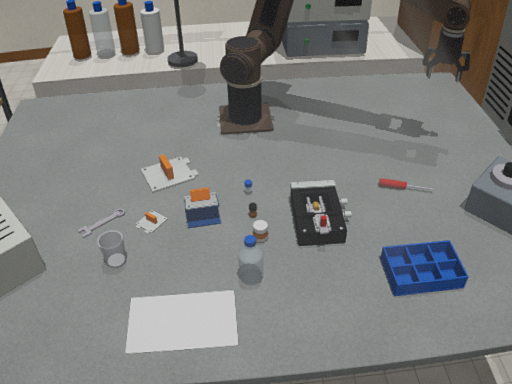

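View pics/top0.png

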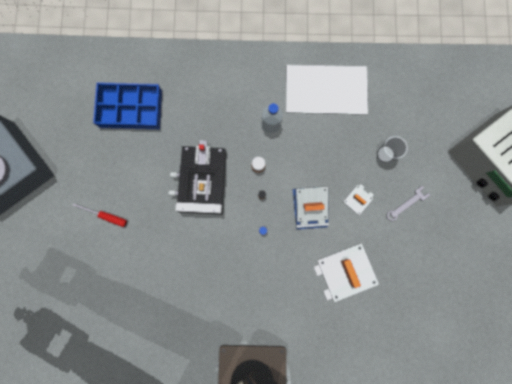

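The scene view shows three ribbed plates. One lies on the bench at (168,172) and is large, one is on the blue rest at (201,205), and one on the bench at (151,218) is small. In the top view they are at (347,272), (311,207) and (359,199). The one on the rest is the middle-sized one and lies sloped on the rest, so it fits the description. The dock is at (202,180) in the top view, with its bar at (199,208) and the red knob at (202,147).

```bash
cat > h.py <<'E'
import numpy as np,cv2
from scipy.spatial.transform import Rotation as R
from plant import *
def K(r):
    f=r["img"].shape[0]/2/np.tan(np.radians(r["fov_y"]/2));cx=r.get("cx",256);cy=r.get("cy",192)
    return np.array([[f,0,cx],[0,f,cy],[0,0,1.]])
def ray(r,uv,T=None):
    T=r["T"] if T is None else T
    p=cv2.undistortPoints(np.array(uv,float).reshape(-1,1,2),K(r),np.array(r["distortion"])).reshape(-1,2)
    d=np.c_[p,np.ones(len(p))]@T[:3,:3].T
    return T[:3,3],d
def onz(r,uv,z,T=None):
    o,d=ray(r,uv,T);return o+d*((np.asarray(z)-o[2])/d[:,2])[:,None]
def tri(o1,d1,o2,d2):
    A=np.c_[d1,-d2];s=np.linalg.lstsq(A,o2-o1,rcond=None)[0];a=o1+s[0]*d1;b=o2+s[1]*d2
    return (a+b)/2,np.linalg.norm(a-b)
def wristT():
    s=get_state();T=np.eye(4);T[:3,:3]=R.from_quat(s["tcp_rot"]).as_matrix();T[:3,3]=s["eef_pos"];r=read_camera("wrist")
    return r,T@np.array(r["T_tool_cam"]),s
def proj(r,P,T=None):
    T=np.array(r["T"]) if T is None else T
    Ti=np.linalg.inv(T);rv=cv2.Rodrigues(Ti[:3,:3])[0]
    return cv2.projectPoints(np.array(P,float).reshape(-1,1,3),rv,Ti[:3,3],K(r),np.array(r["distortion"]))[0].reshape(-1,2)
def blobs(img,lo,hi,amin=15):
    h=cv2.cvtColor(img,cv2.COLOR_RGB2HSV);m=cv2.inRange(h,lo,hi)
    n,l,st,c=cv2.connectedComponentsWithStats(m);return m,l,[(i,st[i].tolist(),c[i].round(1).tolist()) for i in range(1,n) if st[i][4]>=amin]
E
python3 - <<'E'
from h import *
rs={n:np.load(n+"0.npy",allow_pickle=True).item() for n in("top","scene")}
for n,r in rs.items():
    for nm,lo,hi in(("or",(6,150,120),(16,255,255)),("red",(0,150,90),(5,255,255)),("red2",(172,150,90),(180,255,255)),("blue",(100,90,60),(125,255,255))):
        print(n,nm,[(b[1],b[2]) for b in blobs(r["img"],lo,hi,8)[2]])
t=rs["top"]["img"][125:305,160:385]; s=rs["scene"]["img"][150:270,130:360]
cv2.imwrite("pics/c1.png",cv2.resize(t[:,:,::-1],None,fx=3.3,fy=3.3,interpolation=cv2.INTER_CUBIC))
cv2.imwrite("pics/c2.png",cv2.resize(s[:,:,::-1],None,fx=3.4,fy=3.4,interpolation=cv2.INTER_CUBIC))
E
```

```text
top or [([355, 196, 10, 7, 26], [359.5, 199.0]), ([305, 204, 18, 6, 85], [313.6, 206.5]), ([344, 261, 15, 26, 162], [351.1, 273.2])]
top red [([200, 146, 4, 4, 12], [201.4, 147.2]), ([98, 212, 28, 14, 184], [111.9, 218.5])]
top red2 []
top blue [([93, 83, 69, 46, 2953], [127.3, 105.4]), ([268, 103, 11, 11, 89], [272.9, 108.1]), ([293, 190, 2, 6, 10], [293.6, 192.1]), ([294, 200, 2, 14, 17], [294.8, 205.5]), ([309, 222, 8, 1, 8], [312.5, 222.0]), ([259, 227, 8, 8, 52], [262.7, 230.3])]
scene or [([114, 2, 17, 6, 44], [121.9, 5.2]), ([64, 7, 17, 6, 40], [71.5, 10.0]), ([159, 155, 14, 24, 126], [166.2, 165.0]), ([190, 188, 20, 13, 207], [199.6, 194.1]), ([145, 212, 11, 11, 57], [150.6, 217.0])]
scene red [([387, 180, 7, 2, 8], [389.8, 180.6]), ([395, 181, 11, 5, 28], [400.8, 182.8]), ([321, 216, 5, 10, 38], [323.3, 220.1])]
scene red2 []
scene blue [([66, 0, 10, 10, 76], [70.8, 4.4]), ([93, 1, 9, 11, 76], [96.9, 6.0]), ([118, 0, 8, 5, 36], [121.7, 1.9]), ([145, 1, 8, 10, 73], [148.6, 5.4]), ([245, 179, 7, 9, 47], [247.8, 183.0]), ([205, 207, 7, 3, 12], [207.8, 207.7]), ([213, 206, 4, 3, 10], [214.5, 206.8]), ([188, 216, 33, 12, 209], [203.9, 221.9]), ([244, 235, 12, 12, 120], [249.7, 240.4]), ([380, 240, 89, 56, 3742], [422.9, 267.5])]
```

View pics/c1.png

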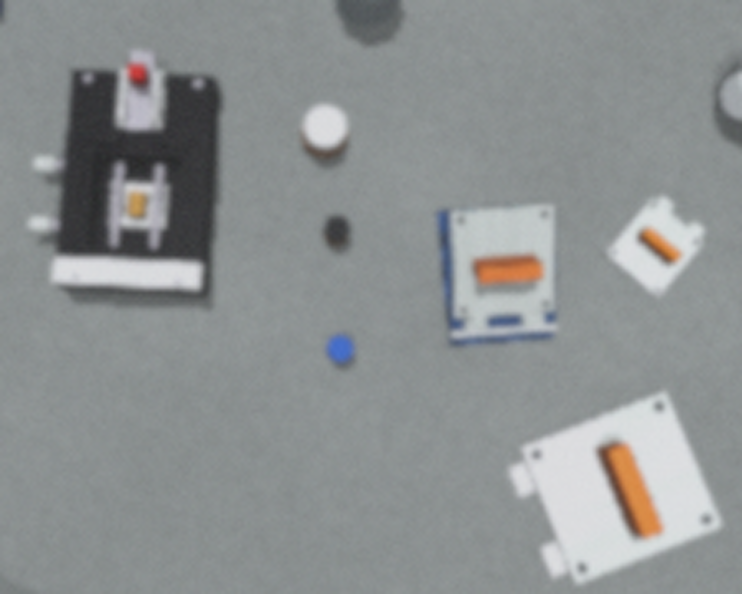

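View pics/c2.png

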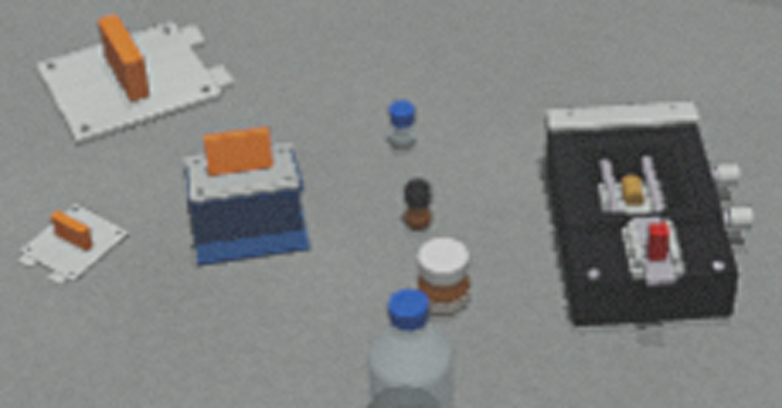

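The crops confirm it. The middle-sized cover is at (508,270) in the top crop, lying on the blue rest with its tabs low and towards the robot. The bolt knob is drawn back, and the bar corners are at about (52,257), (205,262), (202,290) and (50,283). Next I turn these into world positions.

Run:
```python
from h import *
rs={n:np.load(n+"0.npy",allow_pickle=True).item() for n in("top","scene")}
r=rs["top"];s=rs["scene"]
f=lambda p:(np.array(p,float)+.5)/3.3-.5+[160,125]
g=lambda p:(np.array(p,float)+.5)/3.4-.5+[130,150]
b=onz(r,f([(53,257),(204,262),(202,290),(51,284)]),.066);print("bar top",b.round(4).tolist(),b.mean(0).round(4))
d=b[0]+b[3]-b[1]-b[2];print("bar yaw from y",np.degrees(np.arctan2(-d[0],d[1])))
b2=onz(s,g([(549,112),(695,104),(700,120),(549,128)]),.066);print("bar scene",b2.round(4).tolist(),b2.mean(0).round(4))
d=b2[1]-b2[0];print(np.degrees(np.arctan2(-d[0],d[1])))
print("knob top",onz(r,f([(138,72)]),.094).round(4),onz(s,g([(658,226)]),.094).round(4))
# rib top corners: scene crop front-top edge
o1,d1=ray(r,f([(476,262),(540,257),(543,277),(477,284)]));o2,d2=ray(s,g([(206,137),(270,129)]))
print("plate far corners top z~.08",onz(r,f([(455,212),(553,206)]),.068+.0).round(4).tolist())
print("rib top z.09",onz(r,f([(476,261),(540,257),(542,272),(476,277)]),.089).round(4).tolist())
o2,d2=ray(s,g([(207,136),(268,129)]))
print("rib top scene",onz(s,g([(207,136),(268,129)]),.089).round(4).tolist())
o1,d1=ray(r,f([(476,260),(540,256)]))
print([tri(o1,d1[i],o2,d2[i]) for i in(0,1)])
q=onz(r,f([(450,342),(557,333)]),0.02);print("stand foot",q.round(4).tolist())
```

```text
bar top [[0.4949, 0.2304, 0.066], [0.4932, 0.0991, 0.066], [0.4687, 0.1, 0.066], [0.4713, 0.2309, 0.066]] [0.482  0.1651 0.066 ]
bar yaw from y -0.9321303969463456
bar scene [[0.473, 0.1013, 0.066], [0.4766, 0.2295, 0.066], [0.4986, 0.2291, 0.066], [0.4943, 0.0981, 0.066]] [0.4856 0.1645 0.066 ]
-1.633779822962564
knob top [[0.6545 0.1592 0.094 ]] [[0.6543 0.1591 0.094 ]]
plate far corners top z~.08 [[0.5416, -0.1195, 0.068], [0.5487, -0.2054, 0.068]]
rib top z.09 [[0.4963, -0.1349, 0.089], [0.5009, -0.1895, 0.089], [0.4881, -0.1911, 0.089], [0.4826, -0.1349, 0.089]]
rib top scene [[0.499, -0.1915, 0.089], [0.4958, -0.1403, 0.089]]
[(array([ 0.49769083, -0.1639529 ,  0.08348982]), np.float64(0.05596030726589122)), (array([ 0.50225017, -0.16310566,  0.10069223]), np.float64(0.047535122445215884))]
stand foot [[0.4303, -0.1213, 0.02], [0.4405, -0.218, 0.02]]
```

```bash
cat >> h.py <<'E'
def toolR(yaw,tilt,sx=1):
    c,s=np.cos(yaw),np.sin(yaw);cx=np.array([np.cos(tilt)*c,np.cos(tilt)*s,np.sin(tilt)]);cy=np.array([-s,c,0]);cz=np.cross(cx,cy)
    return np.c_[sx*cx,-cz,np.cross(sx*cx,-cz)]
def delta(p,Rt,s=None):
    s=s or get_state();R0=R.from_quat(s["tcp_rot"]).as_matrix()
    print("tool shift mm",(R0.T@(np.array(p)-s["eef_pos"])*1000).round(1),"rotvec tool",R.from_matrix(R0.T@Rt).as_rotvec().round(3))
E
python3 - <<'E'
from h import *
s=get_state();print(R.from_quat(s["tcp_rot"]).as_matrix().round(2))
rs={n:np.load(n+"0.npy",allow_pickle=True).item() for n in("top","scene")}
r=rs["top"];q=rs["scene"]
f=lambda p:(np.array(p,float)+.5)/3.3-.5+[160,125]
g=lambda p:(np.array(p,float)+.5)/3.4-.5+[130,150]
o1,d1=ray(r,f([(476,260),(540,256)]));o2,d2=ray(q,g([(268,129),(207,136)]))
print([tri(o1,d1[i],o2,d2[i]) for i in(0,1)])
for sx in(1,-1):
  Rt=toolR(np.radians(5),np.radians(24),sx); delta((.495,-.163,.22),Rt); 
  v=R.from_matrix(toolR(np.radians(5),0,sx)); delta((.495,-.163,.22),v.as_matrix())
E
```

```text
[[ 0.31 -0.   -0.95]
 [ 0.95 -0.    0.31]
 [-0.   -1.    0.  ]]
[(array([ 0.49698495, -0.13755935,  0.08949278]), np.float64(0.005423263917783657)), (array([ 0.50150019, -0.19021867,  0.09081692]), np.float64(0.0020713195156099574))]
tool shift mm [-673.6   22.4 -521.3] rotvec tool [-0.243  1.146 -0.372]
tool shift mm [-673.6   22.4 -521.3] rotvec tool [ 1.000e-03  1.164e+00 -2.000e-03]
tool shift mm [-673.6   22.4 -521.3] rotvec tool [-0.415 -1.944  0.271]
tool shift mm [-673.6   22.4 -521.3] rotvec tool [-2.000e-03 -1.978e+00 -1.000e-03]
```

Run:
```python
from h import *
s=get_state();R0=R.from_quat(s["tcp_rot"]).as_matrix()
yaw=np.radians(4.9)
G=np.array([.4997,-.164,.0718]);Rt=toolR(yaw,np.radians(24))
p=G-.11*Rt[:,1]; print("pre",p)
N=25;phi=1.164/N
D=R0.T@(p+[0,0,.03]-s["eef_pos"])*1000
M=sum(R.from_rotvec([0,phi*k,0]).as_matrix() for k in range(N))
print(phi,np.linalg.solve(M,D))
```

```text
pre [ 0.45512248 -0.16782164  0.17229   ]
0.04656 [-13.91433155   1.60416405 -32.91659091]
```

```bash
python3 -m inch '[{"ay":0.0466,"x":-14,"y":1.6,"z":-33,"hand":-1},{"ay":0.0466,"x":-14,"y":1.6,"z":-33,"hand":-1},{"ay":0.0466,"x":-14,"y":1.6,"z":-33,"hand":-1},{"ay":0.0466,"x":-14,"y":1.6,"z":-33,"hand":-1},{"ay":0.0466,"x":-14,"y":1.6,"z":-33,"hand":-1}]'
python3 -m inch '[{"ay":0.0466,"x":-14,"y":1.6,"z":-33,"hand":-1},{"ay":0.0466,"x":-14,"y":1.6,"z":-33,"hand":-1},{"ay":0.0466,"x":-14,"y":1.6,"z":-33,"hand":-1},{"ay":0.0466,"x":-14,"y":1.6,"z":-33,"hand":-1},{"ay":0.0466,"x":-14,"y":1.6,"z":-33,"hand":-1}]'
python3 -c "
from h import *
print(get_state()['qpos'],get_state()['dq']);delta((.4551,-.1678,.1723),toolR(.0855,0))"
```

```text
[ 1.10102717e+00  2.87016922e-01  1.57784903e+00 -3.27442083e-05
  1.27861357e+00 -1.49971601e-01] [-0.00179979 -0.00313935 -0.00495235 -0.00168    -0.00441908  0.0004376 ]
tool shift mm [-690.6   70.1 -484.9] rotvec tool [ 1.000e-03  1.166e+00 -2.000e-03]validation failed for argument at $[0]...
validation failed for argument at $[0]...
```

```bash
python3 -m inch '[{"ax":0,"ay":0.0466,"az":0,"x":-14,"y":1.6,"z":-33,"hand":-1},{"ax":0,"ay":0.0466,"az":0,"x":-14,"y":1.6,"z":-33,"hand":-1},{"ax":0,"ay":0.0466,"az":0,"x":-14,"y":1.6,"z":-33,"hand":-1},{"ax":0,"ay":0.0466,"az":0,"x":-14,"y":1.6,"z":-33,"hand":-1},{"ax":0,"ay":0.0466,"az":0,"x":-14,"y":1.6,"z":-33,"hand":-1}]'
python3 -c "
from h import *
print(get_state()['time'],get_state()['qpos'],get_state()['dq']);delta((.4551,-.1678,.1723),toolR(.0855,0))"
```

```text
time: 0.57
eef_pos: [0.3358, 0.5094, 0.2338]
tcp_rot: [0.618, 0.344, -0.344, -0.618]
contact_force: [-0.1, 0.2, 0.4]
opening: 0.998
0.5667 [ 8.21875799e-01  1.52427966e-01  1.75035460e+00 -5.74790674e-05
  1.23930602e+00 -1.94125913e-01] [-0.70168315 -0.31102002  0.38492064 -0.00160924 -0.07825062 -0.13322033]
tool shift mm [-512.7   61.7 -458.1] rotvec tool [ 0.     0.931 -0.   ]
```

```bash
for i in 1; do python3 -m inch '[{"ax":0,"ay":0.0466,"az":0,"x":-14,"y":1.6,"z":-33,"hand":-1},{"ax":0,"ay":0.0466,"az":0,"x":-14,"y":1.6,"z":-33,"hand":-1},{"ax":0,"ay":0.0466,"az":0,"x":-14,"y":1.6,"z":-33,"hand":-1},{"ax":0,"ay":0.0466,"az":0,"x":-14,"y":1.6,"z":-33,"hand":-1},{"ax":0,"ay":0.0466,"az":0,"x":-14,"y":1.6,"z":-33,"hand":-1}]'
python3 -m inch '[{"ax":0,"ay":0.0466,"az":0,"x":-14,"y":1.6,"z":-33,"hand":-1},{"ax":0,"ay":0.0466,"az":0,"x":-14,"y":1.6,"z":-33,"hand":-1},{"ax":0,"ay":0.0466,"az":0,"x":-14,"y":1.6,"z":-33,"hand":-1},{"ax":0,"ay":0.0466,"az":0,"x":-14,"y":1.6,"z":-33,"hand":-1},{"ax":0,"ay":0.0466,"az":0,"x":-14,"y":1.6,"z":-33,"hand":-1}]'
python3 -m inch '[{"ax":0,"ay":0.0466,"az":0,"x":-14,"y":1.6,"z":-33,"hand":-1},{"ax":0,"ay":0.0466,"az":0,"x":-14,"y":1.6,"z":-33,"hand":-1},{"ax":0,"ay":0.0466,"az":0,"x":-14,"y":1.6,"z":-33,"hand":-1},{"ax":0,"ay":0.0466,"az":0,"x":-14,"y":1.6,"z":-33,"hand":-1},{"ax":0,"ay":0.0466,"az":0,"x":-14,"y":1.6,"z":-33,"hand":-1}]'
python3 -m inch '[{"ax":0,"ay":0.0466,"az":0,"x":-14,"y":1.6,"z":-33,"hand":-1},{"ax":0,"ay":0.0466,"az":0,"x":-14,"y":1.6,"z":-33,"hand":-1},{"ax":0,"ay":0.0466,"az":0,"x":-14,"y":1.6,"z":-33,"hand":-1},{"ax":0,"ay":0.0466,"az":0,"x":-14,"y":1.6,"z":-33,"hand":-1},{"ax":0,"ay":0.0466,"az":0,"x":-14,"y":1.6,"z":-33,"hand":-1}]'
done
python3 -m inch '[{"ax":0,"ay":0,"az":-0.1,"x":0,"y":6,"z":0,"hand":-1},{"ax":0,"ay":0,"az":-0.1,"x":0,"y":6,"z":0,"hand":-1},{"ax":0,"ay":0,"az":-0.1,"x":0,"y":6,"z":0,"hand":-1},{"ax":0,"ay":0,"az":-0.1,"x":0,"y":6,"z":0,"hand":-1},{"ax":0,"ay":0,"az":-0.019,"x":0,"y":6,"z":0,"hand":-1}]'
python3 -c "
from h import *
print(get_state()['time'],get_state()['qpos']);delta((.4551,-.1678,.1723),toolR(.0855,.419))
r,T,s=wristT();cv2.imwrite('pics/w1.png',r['img'][:,:,::-1]);np.save('w1.npy',dict(r=r,T=T,s=s),allow_pickle=True)
G=np.array([.4997,-.164,.0718]);Rc=toolR(.0855,.419);C=np.c_[Rc[:,0],Rc[:,2],-Rc[:,1]]
print(proj(r,[G+C@np.array(q)/1000 for q in((7,28,17),(-7,28,17),(-7,-28,17),(7,-28,17))],T).round(1).tolist(), [b[1:] for b in blobs(r['img'],(6,150,100),(18,255,255),60)[2]])
"
```

```text
time: 0.98
eef_pos: [0.4249, 0.3542, 0.2259]
tcp_rot: [0.654, 0.27, -0.27, -0.654]
contact_force: [0.3, 0.4, 0.7]
opening: 0.999
time: 1.4
eef_pos: [0.4757, 0.1828, 0.2181]
tcp_rot: [0.681, 0.192, -0.192, -0.681]
contact_force: [0.8, 0.3, -0.9]
opening: 1.002
time: 1.82
eef_pos: [0.4856, 0.0042, 0.2101]
tcp_rot: [0.698, 0.112, -0.111, -0.698]
contact_force: [1.5, -0.4, 0.1]
opening: 1.001
time: 2.23
eef_pos: [0.454, -0.1718, 0.2022]
tcp_rot: [0.706, 0.03, -0.03, -0.706]
contact_force: [0.4, 0.1, 0.0]
opening: 1.0
time: 2.65
eef_pos: [0.4585, -0.1691, 0.1713]
tcp_rot: [-0.684, -0.176, -0.118, 0.698]
contact_force: [-0.6, -0.6, -0.9]
opening: 1.0
2.65 [-0.70972767 -0.2491723   2.29625942  0.40512473  0.83408643 -1.02848257]
tool shift mm [-2.6 -2.3  1.6] rotvec tool [-0.001 -0.002  0.001]
[[259.0, 162.7], [241.5, 162.8], [242.5, 226.9], [258.8, 226.9]] [([233, 161, 18, 67, 989], [242.1, 196.1]), ([233, 286, 24, 28, 199], [244.9, 300.0]), ([0, 317, 21, 24, 175], [7.2, 327.5])]
```

View pics/w1.png

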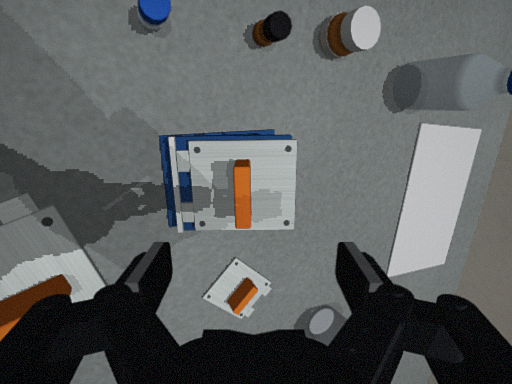

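The wrist view shows the cover on the rest: plate corners at about (189,141), (297,140), (297,230) and (190,231), rib at (242,195). The rib is about 8 px left of where I predicted. I'll refine the pose from the plate corners.

Run:
```python
from h import *
d=np.load('w1.npy',allow_pickle=True).item();r,T,s=d['r'],d['T'],d['s']
g=cv2.cvtColor(r['img'],cv2.COLOR_RGB2GRAY)
c0=np.array([(189,141),(297,140),(297,230),(190,231)],np.float32).reshape(-1,1,2)
c=cv2.cornerSubPix(g,c0.copy(),(4,4),(-1,-1),(3,50,.01));print(c.reshape(-1,2))
obj=np.array([(-50,45,-17),(50,45,-17),(50,-45,-17),(-50,-45,-17)],float)/1000
for n,cc in(("sub",c),("hand",c0)):
    for rv,tv in zip(*cv2.solvePnPGeneric(obj,cc.astype(float),K(r),np.array(r['distortion']),flags=cv2.SOLVEPNP_IPPE)[1:3]):
        Rc=T[:3,:3]@cv2.Rodrigues(rv)[0];G=T[:3,:3]@tv.ravel()+T[:3,3]
        print(n,G.round(4),"yaw %.2f"%np.degrees(np.arctan2(Rc[1,0],Rc[0,0])),"pitch up %.2f"%np.degrees(np.arcsin(Rc[2,0])),"roll %.2f"%np.degrees(np.arcsin(Rc[2,1])))
m,l,b=blobs(r['img'],(6,150,100),(18,255,255),500);print(cv2.minAreaRect(np.argwhere(l==b[0][0])[:,::-1].astype(np.float32)))
for x in([252.5,161],[233,161]): pass
# assume known orientation: place on stand -> rib top face mid px, depth by scene
cv2.imwrite('pics/w1c.png',cv2.resize(r['img'][125:245,150:310,::-1],None,fx=4.5,fy=4.5,interpolation=cv2.INTER_CUBIC))
```

```text
[[187.88843 140.8911 ]
 [295.40228 139.60803]
 [293.52582 228.65843]
 [190.      231.     ]]
sub [ 0.5051 -0.1653  0.0373] yaw 3.75 pitch up 16.04 roll 16.17
sub [ 0.5053 -0.1714  0.04  ] yaw 5.24 pitch up 24.99 roll 15.70
hand [ 0.5047 -0.1709  0.0447] yaw 3.76 pitch up 22.31 roll 15.51
hand [ 0.5047 -0.164   0.0427] yaw 4.28 pitch up 19.80 roll 15.97
((241.8058624267578, 194.20555114746094), (65.97307586669922, 16.279069900512695), 88.36341857910156)
```

View pics/w1c.png

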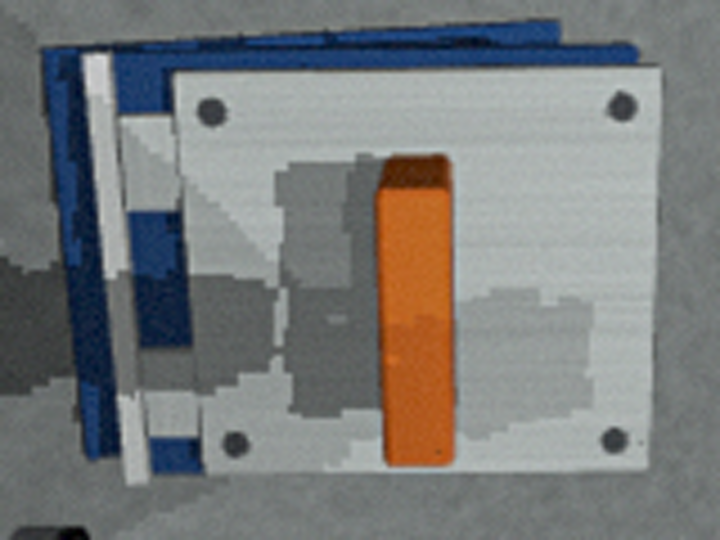

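The enlarged crop gives cleaner corners. The plate is at (173,70), (661,67), (648,470), (203,473), and the rib top face at (379,187), (452,185), (455,465), (385,465).

Run:
```python
from h import *
d=np.load('w1.npy',allow_pickle=True).item();r,T,s=d['r'],d['T'],d['s']
px=np.array([(173,70),(661,67),(648,470),(203,473),(379,187),(452,185),(455,465),(385,465)],float)
px=(px+.5)/4.5-.5+[150,125]
obj=np.array([(-50,45,-17),(50,45,-17),(50,-45,-17),(-50,-45,-17),(-7,28,17),(7,28,17),(7,-28,17),(-7,-28,17)],float)/1000
ok,rv,tv=cv2.solvePnP(obj,px,K(r),np.array(r['distortion']))
Rc=T[:3,:3]@cv2.Rodrigues(rv)[0];G=T[:3,:3]@tv.ravel()+T[:3,3]
e=cv2.projectPoints(obj,rv,tv,K(r),np.array(r['distortion']))[0].reshape(-1,2)-px
print(G.round(4),"yaw %.2f"%np.degrees(np.arctan2(Rc[1,0],Rc[0,0])),"pitch up %.2f"%np.degrees(np.arcsin(Rc[2,0])),"roll %.2f"%np.degrees(np.arcsin(Rc[2,1])),e.round(1).tolist())
# triangulated: top-down and scene views of 'G' for reprojection
for n in("top","scene"):
    q=np.load(n+"0.npy",allow_pickle=True).item();Rk=toolR(np.radians(4.5),.419);C=np.c_[Rk[:,0],Rk[:,2],-Rk[:,1]]
    print(n,proj(q,[G+C@v for v in obj[4:]]).round(1).tolist())
delta(G,toolR(np.radians(4.5),.419))
```

```text
[ 0.4958 -0.1679  0.064 ] yaw 5.13 pitch up 23.48 roll -0.02 [[0.2, 0.2], [0.3, 0.0], [-0.4, -0.2], [0.1, 0.1], [-0.5, -0.3], [0.3, -0.0], [0.2, 0.1], [-0.1, 0.2]]
top [[305.4, 209.9], [305.4, 205.2], [325.1, 204.1], [325.1, 208.7]]
scene [[208.4, 187.5], [208.7, 188.7], [189.2, 191.2], [189.1, 189.9]]
tool shift mm [ -8.8 112.2  -2.6] rotvec tool [-0.005  0.004 -0.002]
```

```bash
python3 -m inch '[{"ax":0,"ay":0,"az":0,"x":-4,"y":20,"z":-1.5,"hand":-1},{"ax":0,"ay":0,"az":0,"x":-5,"y":25,"z":-1,"hand":-1},{"ax":0,"ay":0,"az":0,"x":0,"y":25,"z":0,"hand":-1},{"ax":0,"ay":0,"az":0,"x":0,"y":10,"z":0,"hand":-1},{"ax":0,"ay":0,"az":0,"x":0,"y":0,"z":0,"hand":-1}]' 50
python3 - <<'E'
from h import *
delta((.4958,-.1679,.064),toolR(np.radians(5),np.radians(23.7)))
E
```

```text
time: 3.12
eef_pos: [0.4841, -0.1688, 0.0937]
tcp_rot: [-0.684, -0.175, -0.115, 0.699]
contact_force: [-0.4, 0.8, -0.5]
opening: 0.999
tool shift mm [-1.2 31.9 -0.3] rotvec tool [-0.004 -0.002  0.001]
```

```bash
python3 -m inch '[{"ax":0,"ay":0,"az":0,"x":-1,"y":12,"z":0,"hand":-1},{"ax":0,"ay":0,"az":0,"x":0,"y":11,"z":0,"hand":-1},{"ax":0,"ay":0,"az":0,"x":0,"y":8,"z":0,"hand":-1},{"ax":0,"ay":0,"az":0,"x":0,"y":0,"z":0,"hand":-1},{"ax":0,"ay":0,"az":0,"x":0,"y":0,"z":0,"hand":0.4}]'
python3 -m inch '[{"ax":0,"ay":0,"az":0,"x":0,"y":0,"z":0,"hand":0.4},{"ax":0,"ay":0,"az":0,"x":0,"y":0,"z":0,"hand":0.4},{"ax":0,"ay":0,"az":0,"x":0,"y":0,"z":0,"hand":0.4},{"ax":0,"ay":0,"az":0,"x":0,"y":0,"z":0,"hand":0.4}]'
python3 -c "
from h import *
r,T,s=wristT();cv2.imwrite('pics/w2.png',r['img'][:,:,::-1])
delta((.4958,-.1679,.064),toolR(np.radians(5),np.radians(23.7)))"
```

```text
time: 3.53
eef_pos: [0.4968, -0.1691, 0.0681]
tcp_rot: [-0.685, -0.177, -0.117, 0.697]
contact_force: [0.3, -0.2, 0.1]
opening: 0.884
time: 3.87
eef_pos: [0.4968, -0.1693, 0.0683]
tcp_rot: [-0.685, -0.177, -0.117, 0.697]
contact_force: [0.7, -0.5, -0.1]
opening: 0.307
tool shift mm [-2.5  3.5  1.4] rotvec tool [ 0.001 -0.001  0.006]
```

View pics/w2.png

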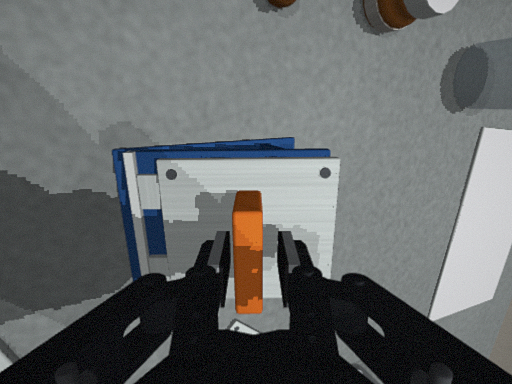

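The wrist view shows the rib at columns 234–263 between finger faces at about 230 and 278, so it is about 2.5 mm off centre, which agrees with the numbers. I'll centre it and close.

```bash
python3 -m inch '[{"ax":0,"ay":0,"az":0,"x":-2.5,"y":2.5,"z":1,"hand":0.4},{"ax":0,"ay":0,"az":0,"x":0,"y":0,"z":0,"hand":0.4},{"ax":0,"ay":0,"az":0,"x":0,"y":0,"z":0,"hand":1},{"ax":0,"ay":0,"az":0,"x":0,"y":0,"z":0,"hand":1},{"ax":0,"ay":0,"az":0,"x":0,"y":0,"z":0,"hand":1}]' 60
python3 -m inch '[{"ax":0,"ay":0,"az":0,"x":0,"y":0,"z":0,"hand":1},{"ax":0,"ay":0,"az":0,"x":0,"y":0,"z":0,"hand":1},{"ax":0,"ay":0,"az":0,"x":0,"y":0,"z":0,"hand":1}]'
python3 -m inch '[{"ax":0,"ay":0,"az":0,"x":0,"y":-4,"z":0,"hand":1},{"ax":0,"ay":0,"az":0,"x":0,"y":-12,"z":0,"hand":1},{"ax":0,"ay":0,"az":0,"x":0,"y":-20,"z":0,"hand":1},{"ax":0,"ay":0,"az":0,"x":0,"y":-25,"z":0,"hand":1},{"ax":0,"ay":0,"az":0,"x":0,"y":-25,"z":0,"hand":1}]'
```

```text
time: 4.33
eef_pos: [0.495, -0.168, 0.0643]
tcp_rot: [-0.685, -0.177, -0.117, 0.698]
contact_force: [-2.5, -0.3, 1.1]
opening: 0.152
time: 4.58
eef_pos: [0.4951, -0.168, 0.0643]
tcp_rot: [-0.685, -0.177, -0.117, 0.697]
contact_force: [-3.2, 0.5, 1.2]
opening: 0.152
time: 5.0
eef_pos: [0.4594, -0.1706, 0.1429]
tcp_rot: [-0.684, -0.176, -0.117, 0.698]
contact_force: [0.1, -0.0, -2.1]
opening: 0.15
```

```bash
cat >> h.py <<'E'
def twist(p,Rt,N):
    s=get_state();R0=R.from_quat(s["tcp_rot"]).as_matrix();v=R.from_matrix(R0.T@Rt).as_rotvec()/N
    M=sum(R.from_rotvec(v*k).as_matrix() for k in range(N));print(N,"rows turn",v.round(4),"shift",np.linalg.solve(M,R0.T@(np.array(p)-s["eef_pos"])*1000).round(1))
E
python3 -c "
from h import *
twist((.49,.075,.225),toolR(np.radians(-1.7),np.radians(14)),10)"
```

```text
10 rows turn [-0.0039  0.0109  0.0173] shift [ 6.4 -6.4 24.5]
```

```bash
python3 -m inch '[{"ax":-0.0039,"ay":0.0109,"az":0.0173,"x":3,"y":-20,"z":15,"hand":1},{"ax":-0.0039,"ay":0.0109,"az":0.0173,"x":6.4,"y":-16,"z":24,"hand":1},{"ax":-0.0039,"ay":0.0109,"az":0.0173,"x":6.4,"y":-10,"z":24.5,"hand":1},{"ax":-0.0039,"ay":0.0109,"az":0.0173,"x":6.4,"y":-6.4,"z":24.5,"hand":1},{"ax":-0.0039,"ay":0.0109,"az":0.0173,"x":6.4,"y":-6.4,"z":24.5,"hand":1}]'
python3 -m inch '[{"ax":-0.0039,"ay":0.0109,"az":0.0173,"x":6.4,"y":-3,"z":24.5,"hand":1},{"ax":-0.0039,"ay":0.0109,"az":0.0173,"x":6.4,"y":0,"z":24.5,"hand":1},{"ax":-0.0039,"ay":0.0109,"az":0.0173,"x":6.4,"y":0,"z":24.5,"hand":1},{"ax":-0.0039,"ay":0.0109,"az":0.0173,"x":6.4,"y":0,"z":24.5,"hand":1},{"ax":-0.0039,"ay":0.0109,"az":0.0173,"x":6.4,"y":0,"z":24.5,"hand":1}]'
python3 -m inch '[{"ax":0,"ay":0,"az":0,"x":0,"y":0,"z":10,"hand":1},{"ax":0,"ay":0,"az":0,"x":0,"y":0,"z":0,"hand":1},{"ax":0,"ay":0,"az":0,"x":0,"y":0,"z":0,"hand":1}]'
python3 -c "
from h import *
r,T,s=wristT();cv2.imwrite('pics/w3.png',cv2.resize(r['img'][:,:,::-1],(800,600),interpolation=cv2.INTER_CUBIC))
np.save('w3.npy',dict(r=r,T=T,s=s),allow_pickle=True)
delta((.49,.075,.225),toolR(np.radians(-1.7),np.radians(14)))"
```

```text
time: 5.42
eef_pos: [0.4572, -0.0581, 0.2089]
tcp_rot: [-0.695, -0.126, -0.108, 0.699]
contact_force: [-0.1, 0.1, -1.4]
opening: 0.152
time: 5.83
eef_pos: [0.4862, 0.0651, 0.2203]
tcp_rot: [0.703, 0.076, 0.097, -0.7]
contact_force: [0.6, -0.8, -1.9]
opening: 0.155
time: 6.08
eef_pos: [0.4864, 0.0741, 0.2198]
tcp_rot: [0.703, 0.077, 0.096, -0.7]
contact_force: [0.6, 0.7, -2.3]
opening: 0.152
tool shift mm [ 4.8 -4.2  1.6] rotvec tool [0.001 0.001 0.001]
```

View pics/w3.png

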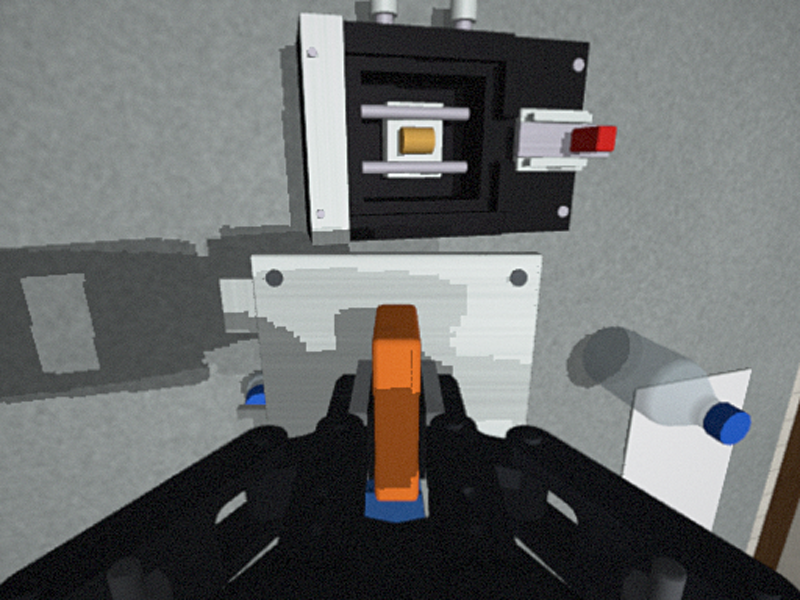

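The view shows the whole dock. Bar top corners are at about (301,14), (343,17), (351,241) and (313,244), far housing corners at (588,42) and (569,230), knob at (602,138). The held cover has its upper plate corners at (252,255) and (541,254), and its rib sits between the pads.

Run:
```python
from h import *
d=np.load('w3.npy',allow_pickle=True).item();r,T,s=d['r'],d['T'],d['s']
f=lambda p:(np.array(p,float)+.5)*.64-.5
b=onz(r,f([(301,14),(343,17),(351,241),(313,244)]),.066,T);print("bar",b.round(4).tolist(),b.mean(0).round(4))
e=onz(r,f([(588,42),(569,230)]),.062,T);print("far",e.round(4).tolist(),"len",np.linalg.norm(e[0]-e[1]))
bc=b.mean(0);ec=e.mean(0);print("len bar-far (184)",np.linalg.norm((ec-bc)[:2]),"yaw",np.degrees(np.arctan2(*(ec-bc)[[1,0]])),[np.degrees(np.arctan2(-(u-v)[0],(u-v)[1])) for u,v in((b[0],b[3]),(b[1],b[2]),(e[0],e[1]))])
k=onz(r,f([(607,138)]),.094,T);print("knob top",k)
print("well z .05 inner",onz(r,f([(362,72),(490,62),(490,206),(362,213)]),.05,T).round(4).tolist())
# enlarged
px=f([(252,255),(541,254),(373,340),(421,337),(418,500),(376,500)])
obj=np.array([(-50,45,-17),(50,45,-17),(-7,28,17),(7,28,17),(7,-28,17),(-7,-28,17)],float)/1000
ok,rv,tv=cv2.solvePnP(obj,px,K(r),np.array(r['distortion']))
Tc=np.array(r['T_tool_cam']);Rc=Tc[:3,:3]@cv2.Rodrigues(rv)[0];print("cover in tool",(Tc[:3,:3]@tv.ravel()+Tc[:3,3]).round(4),Rc.round(3).tolist())
print((cv2.projectPoints(obj,rv,tv,K(r),np.array(r['distortion']))[0].reshape(-1,2)-px).round(1).tolist())
tp=np.load("top0.npy",allow_pickle=True).item()
q=onz(tp,(np.array([(53,257),(204,262),(202,290),(51,284)],float)+.5)/3.3-.5+[160,125],.066)
cv2.imwrite('pics/w3c.png',cv2.resize(r['img'][0:165,140:400,::-1],None,fx=3,fy=3,interpolation=cv2.INTER_CUBIC))
```

```text
bar [[0.4747, 0.2277, 0.066], [0.4979, 0.227, 0.066], [0.4952, 0.0997, 0.066], [0.4709, 0.0995, 0.066]] [0.4847 0.1635 0.066 ]
far [[0.6604, 0.2204, 0.062], [0.6583, 0.096, 0.062]] len 0.12441859070845518
len bar-far (184) 0.1747292582633223 yaw -1.745792033802681 [np.float64(-1.7021500007266788), np.float64(-1.2345669282584613), np.float64(-0.9526715251587002)]
knob top [[0.65738655 0.15894567 0.094     ]]
well z .05 inner [[0.5103, 0.2017, 0.05], [0.5961, 0.209, 0.05], [0.5996, 0.1152, 0.05], [0.506, 0.1153, 0.05]]
cover in tool [-0.      0.0007 -0.0007] [[1.0, -0.002, 0.002], [0.002, -0.002, -1.0], [0.002, 1.0, -0.002]]
[[-0.3, 0.2], [0.1, 0.3], [-0.6, -1.0], [0.4, 0.8], [0.6, -0.2], [-0.3, -0.1]]
```

View pics/w3c.png

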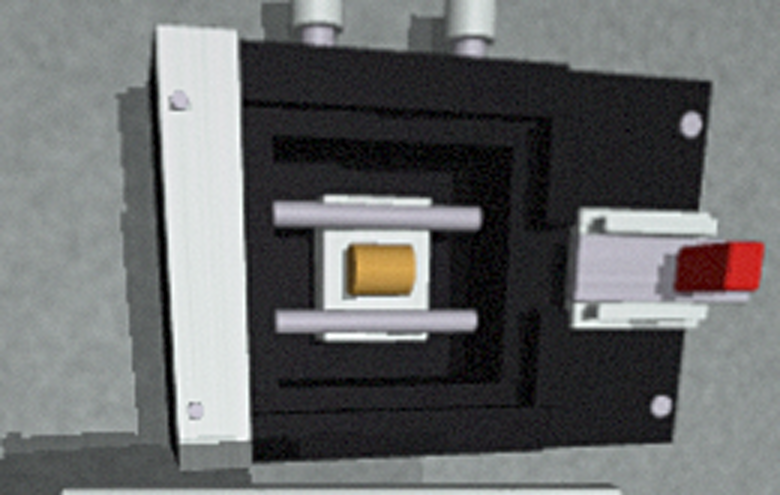

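Run:
```python
from h import *
d=np.load('w3.npy',allow_pickle=True).item();r,T,s=d['r'],d['T'],d['s']
f=lambda p:(np.array(p,float)+.5)/3-.5+[140,0]
b=onz(r,f([(158,25),(237,30),(252,441),(178,444)]),.066,T);print("bar",b.round(4).tolist(),b.mean(0).round(4),np.linalg.norm(b[0]-b[3]),np.linalg.norm(b[1]-b[2]),np.linalg.norm(b[1]-b[0]),np.linalg.norm(b[2]-b[3]))
print("rims z57",onz(r,f([(300,106),(500,114),(300,409),(500,404)]),.057,T).round(4).tolist())
for z in(.05,.057,.062):
  e=onz(r,f([(712,82),(672,442)]),z,T);print("far",z,e.round(4).tolist(),np.linalg.norm(e[0]-e[1]))
px=f([(158,25),(237,30),(252,441),(178,444),(712,82),(672,442)])
for z in(50,57,62):
  obj=np.array([(-76,65,66),(-52,65,66),(-52,-65,66),(-76,-65,66),(120,65,z),(120,-65,z)],float)/1000
  ok,rv,tv=cv2.solvePnP(obj,px,K(r),np.array(r['distortion']))
  Rc=T[:3,:3]@cv2.Rodrigues(rv)[0];G=T[:3,:3]@tv.ravel()+T[:3,3]
  print(z,"dock",G.round(4),"yaw %.2f"%np.degrees(np.arctan2(Rc[1,0],Rc[0,0])),Rc[2].round(3),np.abs(cv2.projectPoints(obj,rv,tv,K(r),np.array(r['distortion']))[0].reshape(-1,2)-px).max().round(1))
print("knob top face",onz(r,f([(745,267)]),.094,T))
```

```text
bar [[0.4747, 0.2283, 0.066], [0.4974, 0.2278, 0.066], [0.4948, 0.1072, 0.066], [0.4705, 0.1078, 0.066]] [0.4843 0.1678 0.066 ] 0.12051172665840199 0.12060502573226434 0.022744401207624134 0.024360496777095862
rims z57 [[0.5173, 0.2099, 0.057], [0.5851, 0.2091, 0.057], [0.5133, 0.1158, 0.057], [0.5879, 0.1136, 0.057]]
far 0.05 [[0.67, 0.2231, 0.05], [0.6664, 0.0938, 0.05]] 0.1293728410523237
far 0.057 [[0.665, 0.2214, 0.057], [0.6614, 0.0951, 0.057]] 0.12633377276227664
far 0.062 [[0.6614, 0.2201, 0.062], [0.6579, 0.096, 0.062]] 0.12416300969795736
50 dock [ 0.5553  0.1632 -0.0134] yaw -2.65 [ 0.086 -0.042  0.995] 2.0
57 dock [ 0.5532  0.1632 -0.0158] yaw -2.75 [ 0.052 -0.043  0.998] 2.0
62 dock [ 0.5516  0.1632 -0.0175] yaw -2.82 [ 0.026 -0.043  0.999] 2.0
knob top face [[0.65710334 0.15845671 0.094     ]]
```

Run:
```python
from h import *
d=np.load('w3.npy',allow_pickle=True).item();r,T,s=d['r'],d['T'],d['s']
f=lambda p:(np.array(p,float)+.5)/3-.5+[140,0]
px=f([(158,25),(237,30),(252,464),(180,469),(712,82),(672,442)])
for z in(50,57,62):
  obj=np.array([(-76,65,66),(-52,65,66),(-52,-65,66),(-76,-65,66),(120,65,z),(120,-65,z)],float)/1000
  ok,rv,tv=cv2.solvePnP(obj,px,K(r),np.array(r['distortion']))
  Rc=T[:3,:3]@cv2.Rodrigues(rv)[0];G=T[:3,:3]@tv.ravel()+T[:3,3]
  print(z,"dock",G.round(4),"yaw %.2f"%np.degrees(np.arctan2(Rc[1,0],Rc[0,0])),Rc[2].round(3),np.abs(cv2.projectPoints(obj,rv,tv,K(r),np.array(r['distortion']))[0].reshape(-1,2)-px).max().round(1))
y=-np.radians(1.7);c=np.array([np.cos(y),np.sin(y)])
b=onz(r,px[:4],.066,T);print(b.mean(0), "origin via bar centre",b.mean(0)[:2]+.064*c)
print("inner edge", (b[1]+b[2])/2)
```

```text
50 dock [ 0.5494  0.1618 -0.0024] yaw -1.68 [ 0.014 -0.004  1.   ] 0.6
57 dock [ 0.5471  0.1618 -0.0047] yaw -1.70 [-0.021 -0.005  1.   ] 0.6
62 dock [ 0.5454  0.1619 -0.0063] yaw -1.71 [-0.047 -0.005  0.999] 0.6
[0.48421895 0.16378801 0.066     ] origin via bar centre [0.54819078 0.16188937]
inner edge [0.49588834 0.16366525 0.066     ]
```

```bash
cat >> h.py <<'E'
D0=np.array([.548,.162,0.]);YAW=-np.radians(1.7)
def tgt(tx,tz,t,y=0):
    """TCP pose putting the cover's lower tab tip at dock (tx,tz) mm with tilt t"""
    g=np.array([tx+62*np.cos(t)-23*np.sin(t),y,tz+62*np.sin(t)+23*np.cos(t)])/1000
    return D0+R.from_euler('z',YAW).apply(g),toolR(YAW,t)
def where():
    s=get_state();Rm=R.from_quat(s["tcp_rot"]).as_matrix();t=np.arcsin(Rm[2,0]);g=R.from_euler('z',-YAW).apply(s["eef_pos"]-D0)*1000
    print("tip x %.1f z %.1f y %.1f tilt %.3f yawerr %.4f roll %.4f"%(g[0]-62*np.cos(t)+23*np.sin(t),g[2]-62*np.sin(t)-23*np.cos(t),g[1],t,np.arctan2(Rm[1,0],Rm[0,0])-YAW,Rm[2,2]),"F",np.round(s["contact_force"],1),"t",s["time"])
E
python3 -c "
from h import *
where();p,Rt=tgt(-46,100,.19);twist(p,Rt,6)"
```

```text
tip x -113.6 z 182.5 y -90.3 tilt 0.245 yawerr 0.0007 roll -0.0015 F [ 0.2  0.2 -1.8] t 6.1333
6 rows turn [0.0002 0.0001 0.0091] shift [ 8.2 16.4 15.1]
```

```bash
python3 -m inch '[{"ax":0,"ay":0,"az":0.0091,"x":10,"y":6,"z":15,"hand":1},{"ax":0,"ay":0,"az":0.0091,"x":10,"y":12,"z":20,"hand":1},{"ax":0,"ay":0,"az":0.0091,"x":9,"y":17,"z":20,"hand":1},{"ax":0,"ay":0,"az":0.0091,"x":8,"y":22,"z":18,"hand":1},{"ax":0,"ay":0,"az":0.0091,"x":7,"y":22,"z":12,"hand":1}]'
python3 -m inch '[{"ax":0,"ay":0,"az":0.0091,"x":5,"y":18,"z":5,"hand":1},{"ax":0,"ay":0,"az":0,"x":0,"y":0,"z":0,"hand":1},{"ax":0,"ay":0,"az":0,"x":0,"y":0,"z":0,"hand":1}]'
python3 -c "
from h import *
where();p,Rt=tgt(-46,58,.19);delta(p,Rt)"
```

```text
time: 6.55
eef_pos: [0.5508, 0.1568, 0.1531]
tcp_rot: [0.705, 0.06, 0.082, -0.702]
contact_force: [-0.5, -0.4, -2.4]
opening: 0.156
time: 6.8
eef_pos: [0.5575, 0.1603, 0.1351]
tcp_rot: [0.706, 0.056, 0.077, -0.702]
contact_force: [-0.8, 0.0, -1.8]
opening: 0.152
tip x -47.1 z 100.9 y -1.4 tilt 0.188 yawerr -0.0008 roll -0.0020 F [-0.8  0.  -1.8] t 6.8
tool shift mm [-7.  42.2  1.5] rotvec tool [ 0.002 -0.001 -0.002]
```

```bash
python3 -m inch '[{"ax":0,"ay":0,"az":0,"x":-1,"y":10,"z":1,"hand":1},{"ax":0,"ay":0,"az":0,"x":-2,"y":14,"z":0.5,"hand":1},{"ax":0,"ay":0,"az":0,"x":-2,"y":12,"z":0,"hand":1},{"ax":0,"ay":0,"az":0,"x":-1,"y":4,"z":0,"hand":1},{"ax":0,"ay":0,"az":0,"x":0,"y":0,"z":0,"hand":1}]'
python3 -c "
from h import *
where()"
python3 -m inch '[{"ax":0,"ay":0,"az":0,"x":0,"y":1,"z":0,"hand":1},{"ax":0,"ay":0,"az":0,"x":0,"y":1,"z":0,"hand":1},{"ax":0,"ay":0,"az":0,"x":0,"y":1,"z":0,"hand":1},{"ax":0,"ay":0,"az":0,"x":0,"y":0,"z":0,"hand":1}]'
python3 -m inch '[{"ax":0,"ay":0,"az":0,"x":0,"y":1,"z":0,"hand":1},{"ax":0,"ay":0,"az":0,"x":0,"y":1,"z":0,"hand":1},{"ax":0,"ay":0,"az":0,"x":0,"y":0,"z":0,"hand":1}]'
python3 -c "
from h import *
where();r,T,s=wristT();cv2.imwrite('pics/w4.png',r['img'][:,:,::-1])"
```

```text
time: 7.22
eef_pos: [0.5587, 0.1622, 0.0948]
tcp_rot: [0.706, 0.056, 0.077, -0.702]
contact_force: [0.0, -0.2, -1.4]
opening: 0.15
tip x -45.9 z 60.6 y 0.6 tilt 0.189 yawerr -0.0002 roll -0.0017 F [ 0.  -0.2 -1.4] t 7.2167
time: 7.55
eef_pos: [0.5609, 0.1628, 0.0937]
tcp_rot: [0.705, 0.057, 0.078, -0.702]
contact_force: [0.2, 0.8, -2.6]
opening: 0.147
time: 7.8
eef_pos: [0.5609, 0.1628, 0.0911]
tcp_rot: [0.705, 0.057, 0.078, -0.702]
contact_force: [-0.4, 0.2, -1.4]
opening: 0.154
tip x -43.6 z 56.8 y 1.2 tilt 0.191 yawerr 0.0003 roll -0.0013 F [-0.4  0.2 -1.4] t 7.8
```

View pics/w4.png

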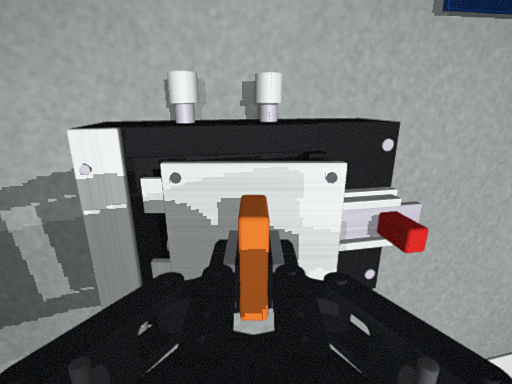

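The view shows the cover over the well. The tab tip is at about column 141, just clear of the bar's inner edge (about 125–135), and the +y plate edge is inside the rim. I'll lower gently to feel for the ledge.

```bash
python3 -m inch '[{"ax":0,"ay":0,"az":0,"x":-0.5,"y":1,"z":-0.5,"hand":1},{"ax":0,"ay":0,"az":0,"x":-0.5,"y":1,"z":-0.5,"hand":1},{"ax":0,"ay":0,"az":0,"x":0,"y":0.7,"z":0,"hand":1},{"ax":0,"ay":0,"az":0,"x":0,"y":0,"z":0,"hand":1}]'
python3 -m inch '[{"ax":0,"ay":0,"az":0,"x":0,"y":0.6,"z":0,"hand":1},{"ax":0,"ay":0,"az":0,"x":0,"y":0.6,"z":0,"hand":1},{"ax":0,"ay":0,"az":0,"x":0,"y":0,"z":0,"hand":1}]'
python3 -m inch '[{"ax":0,"ay":0,"az":0,"x":0,"y":0.6,"z":0,"hand":1},{"ax":0,"ay":0,"az":0,"x":0,"y":0.6,"z":0,"hand":1},{"ax":0,"ay":0,"az":0,"x":0,"y":0,"z":0,"hand":1}]'
python3 -c "
from h import *
where()"
```

```text
time: 8.18
eef_pos: [0.5602, 0.1618, 0.0881]
tcp_rot: [0.705, 0.057, 0.078, -0.702]
contact_force: [-0.2, 0.4, -3.1]
opening: 0.151
time: 8.43
eef_pos: [0.5606, 0.1618, 0.0871]
tcp_rot: [0.705, 0.057, 0.078, -0.702]
contact_force: [0.5, 0.0, -1.3]
opening: 0.156
time: 8.68
eef_pos: [0.5608, 0.1618, 0.0859]
tcp_rot: [0.705, 0.057, 0.078, -0.702]
contact_force: [-0.6, -0.7, -1.6]
opening: 0.153
tip x -43.7 z 51.6 y 0.2 tilt 0.191 yawerr 0.0003 roll -0.0013 F [-0.6 -0.7 -1.6] t 8.6833
```

```bash
python3 -m inch '[{"ax":0,"ay":0,"az":0,"x":-1,"y":0.3,"z":0,"hand":1},{"ax":0,"ay":0,"az":0,"x":0,"y":0.4,"z":0,"hand":1},{"ax":0,"ay":0,"az":0,"x":0,"y":0,"z":0,"hand":1}]'
python3 -m inch '[{"ax":0,"ay":0,"az":0,"x":0,"y":0.4,"z":0,"hand":1},{"ax":0,"ay":0,"az":0,"x":0,"y":0.4,"z":0,"hand":1},{"ax":0,"ay":0,"az":0,"x":0,"y":0,"z":0,"hand":1}]'
python3 -m inch '[{"ax":0,"ay":0,"az":0,"x":0,"y":0.4,"z":0,"hand":1},{"ax":0,"ay":0,"az":0,"x":0,"y":0.4,"z":0,"hand":1},{"ax":0,"ay":0,"az":0,"x":0,"y":0,"z":0,"hand":1}]'
python3 -c "
from h import *
where()"
```

```text
time: 8.93
eef_pos: [0.5599, 0.1618, 0.085]
tcp_rot: [0.705, 0.057, 0.078, -0.702]
contact_force: [-0.2, 0.2, -1.9]
opening: 0.151
time: 9.18
eef_pos: [0.5602, 0.1618, 0.0843]
tcp_rot: [0.705, 0.057, 0.078, -0.702]
contact_force: [0.2, -0.8, -2.7]
opening: 0.152
time: 9.43
eef_pos: [0.5603, 0.1618, 0.0835]
tcp_rot: [0.705, 0.057, 0.078, -0.702]
contact_force: [0.1, 0.2, -1.7]
opening: 0.154
tip x -44.2 z 49.1 y 0.1 tilt 0.191 yawerr 0.0003 roll -0.0013 F [ 0.1  0.2 -1.7] t 9.4333
```

```bash
python3 -m inch '[{"ax":0,"ay":0,"az":0,"x":-0.2,"y":0.4,"z":0,"hand":1},{"ax":0,"ay":0,"az":0,"x":-0.1,"y":0.4,"z":0,"hand":1},{"ax":0,"ay":0,"az":0,"x":0,"y":0,"z":0,"hand":1}]'
python3 -m inch '[{"ax":0,"ay":0,"az":0,"x":-0.1,"y":0.4,"z":0,"hand":1},{"ax":0,"ay":0,"az":0,"x":-0.1,"y":0.4,"z":0,"hand":1},{"ax":0,"ay":0,"az":0,"x":0,"y":0,"z":0,"hand":1}]'
python3 -c "
from h import *
where()
for n in('scene',):
  r=read_camera(n);cv2.imwrite('pics/s2.png',cv2.resize(r['img'][150:255,270:370,::-1],None,fx=5.5,fy=5.5,interpolation=cv2.INTER_CUBIC))"
```

```text
time: 9.68
eef_pos: [0.5604, 0.1618, 0.0832]
tcp_rot: [0.705, 0.057, 0.078, -0.702]
contact_force: [-0.5, -0.1, 0.3]
opening: 0.156
time: 9.93
eef_pos: [0.5605, 0.1619, 0.0829]
tcp_rot: [0.705, 0.057, 0.078, -0.702]
contact_force: [-2.1, -0.2, 5.2]
opening: 0.15
tip x -43.9 z 48.5 y 0.2 tilt 0.192 yawerr 0.0004 roll -0.0013 F [-2.1 -0.2  5.2] t 9.9333
```

Contact is felt at a reported tip height of about 48.8 mm, so my z reads about 1.2 mm low. I'll lift about 2 mm and slide the tabs into the slot.

```bash
python3 -m inch '[{"ax":0,"ay":0,"az":0,"x":0.3,"y":-1.5,"z":0,"hand":1},{"ax":0,"ay":0,"az":0,"x":0.2,"y":-1.3,"z":0,"hand":1},{"ax":0,"ay":0,"az":0,"x":-2,"y":-0.4,"z":0,"hand":1},{"ax":0,"ay":0,"az":0,"x":-2,"y":-0.4,"z":0,"hand":1},{"ax":0,"ay":0,"az":0,"x":-2,"y":-0.4,"z":0,"hand":1}]'
python3 -c "
from h import *
where()"
python3 -m inch '[{"ax":0,"ay":0,"az":0,"x":-1.5,"y":-0.3,"z":0,"hand":1},{"ax":0,"ay":0,"az":0,"x":-1.5,"y":-0.3,"z":0,"hand":1},{"ax":0,"ay":0,"az":0,"x":-1.5,"y":-0.3,"z":0,"hand":1},{"ax":0,"ay":0,"az":0,"x":0,"y":0,"z":0,"hand":1}]'
python3 -c "
from h import *
where()"
```

```text
time: 10.4
eef_pos: [0.5533, 0.162, 0.0841]
tcp_rot: [0.705, 0.057, 0.078, -0.702]
contact_force: [0.0, 0.3, -2.0]
opening: 0.156
tip x -51.2 z 49.8 y 0.1 tilt 0.190 yawerr 0.0003 roll -0.0014 F [ 0.   0.3 -2. ] t 10.4
time: 10.73
eef_pos: [0.549, 0.1621, 0.0847]
tcp_rot: [0.705, 0.057, 0.078, -0.702]
contact_force: [0.6, -0.7, -2.3]
opening: 0.153
tip x -55.5 z 50.3 y 0.2 tilt 0.191 yawerr 0.0004 roll -0.0014 F [ 0.6 -0.7 -2.3] t 10.7333
```

```bash
python3 -m inch '[{"ax":0,"ay":0,"az":0,"x":-1.5,"y":-0.3,"z":0,"hand":1},{"ax":0,"ay":0,"az":0,"x":-1.5,"y":-0.3,"z":0,"hand":1},{"ax":0,"ay":0,"az":0,"x":-1.2,"y":-0.2,"z":0,"hand":1},{"ax":0,"ay":0,"az":0,"x":0,"y":0,"z":0,"hand":1}]'
python3 -m inch '[{"ax":0,"ay":0,"az":0,"x":-0.5,"y":-0.1,"z":0,"hand":1},{"ax":0,"ay":0,"az":0,"x":-0.5,"y":-0.1,"z":0,"hand":1},{"ax":0,"ay":0,"az":0,"x":0,"y":0,"z":0,"hand":1}]'
python3 -m inch '[{"ax":0,"ay":0,"az":0,"x":-0.5,"y":-0.1,"z":0,"hand":1},{"ax":0,"ay":0,"az":0,"x":-0.5,"y":-0.1,"z":0,"hand":1},{"ax":0,"ay":0,"az":0,"x":0,"y":0,"z":0,"hand":1}]'
python3 -c "
from h import *
where()"
```

```text
time: 11.07
eef_pos: [0.5448, 0.1623, 0.0847]
tcp_rot: [0.705, 0.057, 0.078, -0.702]
contact_force: [0.5, -0.3, -2.2]
opening: 0.153
time: 11.32
eef_pos: [0.5441, 0.1623, 0.0848]
tcp_rot: [0.705, 0.057, 0.078, -0.702]
contact_force: [-0.3, -0.0, -2.1]
opening: 0.147
time: 11.57
eef_pos: [0.543, 0.1623, 0.0848]
tcp_rot: [0.705, 0.057, 0.078, -0.702]
contact_force: [-0.8, -0.1, -1.8]
opening: 0.151
tip x -61.5 z 50.4 y 0.2 tilt 0.191 yawerr 0.0003 roll -0.0013 F [-0.8 -0.1 -1.8] t 11.5667
```

Still free at -61.5, so I'll creep to the stop.

```bash
python3 -m inch '[{"ax":0,"ay":0,"az":0,"x":-0.5,"y":-0.1,"z":0,"hand":1},{"ax":0,"ay":0,"az":0,"x":-0.4,"y":-0.1,"z":0,"hand":1},{"ax":0,"ay":0,"az":0,"x":0,"y":0,"z":0,"hand":1}]'
python3 -m inch '[{"ax":0,"ay":0,"az":0,"x":-0.4,"y":-0.1,"z":0,"hand":1},{"ax":0,"ay":0,"az":0,"x":-0.4,"y":-0.1,"z":0,"hand":1},{"ax":0,"ay":0,"az":0,"x":0,"y":0,"z":0,"hand":1}]'
python3 -m inch '[{"ax":0,"ay":0,"az":0,"x":-0.4,"y":-0.1,"z":0,"hand":1},{"ax":0,"ay":0,"az":0,"x":-0.4,"y":-0.1,"z":0,"hand":1},{"ax":0,"ay":0,"az":0,"x":0,"y":0,"z":0,"hand":1}]'
python3 -c "
from h import *
where()"
```

```text
time: 11.82
eef_pos: [0.5421, 0.1623, 0.0848]
tcp_rot: [0.705, 0.057, 0.078, -0.702]
contact_force: [-0.3, -0.1, -2.3]
opening: 0.156
time: 12.07
eef_pos: [0.5416, 0.1623, 0.085]
tcp_rot: [0.705, 0.057, 0.078, -0.702]
contact_force: [0.6, 0.9, -2.4]
opening: 0.154
time: 12.32
eef_pos: [0.5414, 0.1624, 0.0853]
tcp_rot: [0.705, 0.058, 0.079, -0.702]
contact_force: [4.5, -0.5, -3.7]
opening: 0.15
tip x -63.0 z 50.8 y 0.2 tilt 0.194 yawerr 0.0004 roll -0.0011 F [ 4.5 -0.5 -3.7] t 12.3167
```

```bash
python3 -m inch '[{"ax":0,"ay":0,"az":0,"x":1.5,"y":0.3,"z":0,"hand":1},{"ax":0,"ay":0,"az":0,"x":0,"y":0,"z":0,"hand":1},{"ax":0,"ay":0,"az":0,"x":-0.1,"y":0.5,"z":0,"hand":1},{"ax":0,"ay":0,"az":0,"x":0,"y":0,"z":0,"hand":1}]'
python3 -c "
from h import *
where()"
python3 -m inch '[{"ax":0,"ay":0,"az":0.02,"x":0.46,"y":1.24,"z":0,"hand":1},{"ax":0,"ay":0,"az":0.02,"x":0.46,"y":1.24,"z":0,"hand":1},{"ax":0,"ay":0,"az":0.02,"x":0.46,"y":1.24,"z":0,"hand":1},{"ax":0,"ay":0,"az":0,"x":0,"y":0,"z":0,"hand":1}]'
python3 -c "
from h import *
where()"
```

```text
time: 12.65
eef_pos: [0.5418, 0.1624, 0.0842]
tcp_rot: [0.705, 0.057, 0.078, -0.702]
contact_force: [0.3, 0.5, -1.7]
opening: 0.152
tip x -62.8 z 49.9 y 0.2 tilt 0.190 yawerr 0.0003 roll -0.0014 F [ 0.3  0.5 -1.7] t 12.65
time: 12.98
eef_pos: [0.5446, 0.1622, 0.0808]
tcp_rot: [0.707, 0.035, 0.056, -0.704]
contact_force: [0.3, 0.0, -1.7]
opening: 0.152
tip x -62.0 z 50.0 y 0.1 tilt 0.130 yawerr -0.0001 roll -0.0013 F [ 0.3  0.  -1.7] t 12.9833
```

```bash
python3 -m inch '[{"ax":0,"ay":0,"az":0.02,"x":0.46,"y":1.24,"z":0,"hand":1},{"ax":0,"ay":0,"az":0.02,"x":0.46,"y":1.24,"z":0,"hand":1},{"ax":0,"ay":0,"az":0.02,"x":0.46,"y":1.24,"z":0,"hand":1},{"ax":0,"ay":0,"az":0.02,"x":0.46,"y":1.24,"z":0,"hand":1},{"ax":0,"ay":0,"az":0,"x":0,"y":0,"z":0,"hand":1}]'
python3 -c "
from h import *
where()"
python3 -m inch '[{"ax":0,"ay":0,"az":0.01,"x":0.23,"y":0.62,"z":0,"hand":1},{"ax":0,"ay":0,"az":0.01,"x":0.23,"y":0.62,"z":0,"hand":1},{"ax":0,"ay":0,"az":0,"x":0,"y":0,"z":0,"hand":1}]'
python3 -c "
from h import *
where()"
```

```text
time: 13.4
eef_pos: [0.5471, 0.1621, 0.0761]
tcp_rot: [0.708, 0.007, 0.028, -0.706]
contact_force: [-0.0, -0.5, -1.9]
opening: 0.157
tip x -61.7 z 50.0 y 0.1 tilt 0.050 yawerr -0.0002 roll -0.0013 F [-0.  -0.5 -1.9] t 13.4
time: 13.65
eef_pos: [0.5471, 0.1621, 0.075]
tcp_rot: [0.708, 0.0, 0.021, -0.706]
contact_force: [-0.2, 0.6, -1.2]
opening: 0.147
tip x -62.2 z 50.1 y 0.1 tilt 0.031 yawerr 0.0000 roll -0.0013 F [-0.2  0.6 -1.2] t 13.65
```

Still free of contact. I'll take out the last 0.03 rad, then lower onto the ledge by feel.

```bash
python3 -m inch '[{"ax":0,"ay":0,"az":0.01,"x":0.23,"y":0.62,"z":0,"hand":1},{"ax":0,"ay":0,"az":0.01,"x":0.23,"y":0.62,"z":0,"hand":1},{"ax":0,"ay":0,"az":0.01,"x":0.23,"y":0.62,"z":0,"hand":1},{"ax":0,"ay":0,"az":0,"x":0,"y":0,"z":0,"hand":1}]'
python3 -m inch '[{"ax":0,"ay":0,"az":0,"x":0,"y":0.3,"z":0,"hand":1},{"ax":0,"ay":0,"az":0,"x":0,"y":0.3,"z":0,"hand":1},{"ax":0,"ay":0,"az":0,"x":0,"y":0,"z":0,"hand":1}]'
python3 -c "
from h import *
where()"
```

```text
time: 13.98
eef_pos: [0.5479, 0.1621, 0.0732]
tcp_rot: [0.707, -0.01, 0.011, -0.707]
contact_force: [0.4, 0.1, -1.9]
opening: 0.154
time: 14.23
eef_pos: [0.5475, 0.1622, 0.0725]
tcp_rot: [0.708, -0.01, 0.011, -0.707]
contact_force: [-1.6, 0.1, -1.6]
opening: 0.154
tip x -62.5 z 49.4 y 0.1 tilt 0.001 yawerr 0.0001 roll -0.0014 F [-1.6  0.1 -1.6] t 14.2333
```

```bash
python3 -m inch '[{"ax":0,"ay":0,"az":0,"x":0,"y":0.3,"z":0,"hand":1},{"ax":0,"ay":0,"az":0,"x":0,"y":0.3,"z":0,"hand":1},{"ax":0,"ay":0,"az":0,"x":0,"y":0,"z":0,"hand":1}]'
python3 -m inch '[{"ax":0,"ay":0,"az":0,"x":0,"y":0.3,"z":0,"hand":1},{"ax":0,"ay":0,"az":0,"x":0,"y":0.3,"z":0,"hand":1},{"ax":0,"ay":0,"az":0,"x":0,"y":0,"z":0,"hand":1}]'
python3 -c "
from h import *
where();print(get_state()['wrist_torque'])
"
```

```text
time: 14.48
eef_pos: [0.5476, 0.1622, 0.0721]
tcp_rot: [0.707, -0.01, 0.011, -0.707]
contact_force: [-0.9, -0.2, -0.9]
opening: 0.15
time: 14.73
eef_pos: [0.5477, 0.1622, 0.072]
tcp_rot: [0.708, -0.01, 0.011, -0.707]
contact_force: [-1.7, -0.2, 3.4]
opening: 0.158
tip x -62.3 z 48.9 y 0.2 tilt 0.001 yawerr 0.0002 roll -0.0014 F [-1.7 -0.2  3.4] t 14.7333
[-0.17023498  0.46747215 -0.00991629]
```

Seated: contact came at the same height the ledge was felt at before. I'll release, lift clear and look.

```bash
python3 -m inch '[{"ax":0,"ay":0,"az":0,"x":0,"y":0.3,"z":0,"hand":1},{"ax":0,"ay":0,"az":0,"x":0,"y":0,"z":0,"hand":1},{"ax":0,"ay":0,"az":0,"x":0,"y":0,"z":0,"hand":0.5},{"ax":0,"ay":0,"az":0,"x":0,"y":0,"z":0,"hand":0.3},{"ax":0,"ay":0,"az":0,"x":0,"y":0,"z":0,"hand":0.2}]'
python3 -m inch '[{"ax":0,"ay":0,"az":0,"x":0,"y":0,"z":0,"hand":0.2},{"ax":0,"ay":0,"az":0,"x":0,"y":-6,"z":0,"hand":0.2},{"ax":0,"ay":0,"az":0,"x":0,"y":-15,"z":0,"hand":0.2},{"ax":0,"ay":0,"az":0,"x":0,"y":-25,"z":0,"hand":0.2},{"ax":0,"ay":0,"az":0,"x":0,"y":-30,"z":0,"hand":0.2}]'
python3 -m inch '[{"ax":0,"ay":0,"az":0,"x":10,"y":-30,"z":-10,"hand":0.5},{"ax":0,"ay":0,"az":0,"x":20,"y":-20,"z":-20,"hand":1},{"ax":0,"ay":0,"az":0,"x":20,"y":0,"z":-20,"hand":1},{"ax":0,"ay":0,"az":0,"x":0,"y":0,"z":0,"hand":1},{"ax":0,"ay":0,"az":0,"x":0,"y":0,"z":0,"hand":1}]'
python3 -c "
from h import *
where();r,T,s=wristT();cv2.imwrite('pics/w5.png',cv2.resize(r['img'][:,:,::-1],(800,600),interpolation=cv2.INTER_CUBIC))
np.save('w5.npy',dict(r=r,T=T,s=s),allow_pickle=True)"
```

```text
time: 15.15
eef_pos: [0.5479, 0.1622, 0.071]
tcp_rot: [0.707, -0.01, 0.011, -0.707]
contact_force: [-0.9, -0.2, 0.8]
opening: 0.399
time: 15.57
eef_pos: [0.5461, 0.162, 0.1461]
tcp_rot: [0.708, -0.012, 0.009, -0.706]
contact_force: [-0.1, 0.3, -0.1]
opening: 0.4
time: 15.98
eef_pos: [0.5967, 0.1099, 0.1979]
tcp_rot: [0.707, -0.01, 0.012, -0.707]
contact_force: [-0.6, 0.3, 0.2]
opening: 0.001
tip x -11.7 z 174.7 y -50.6 tilt 0.002 yawerr -0.0020 roll -0.0011 F [-0.6  0.3  0.2] t 15.9833
```

View pics/w5.png

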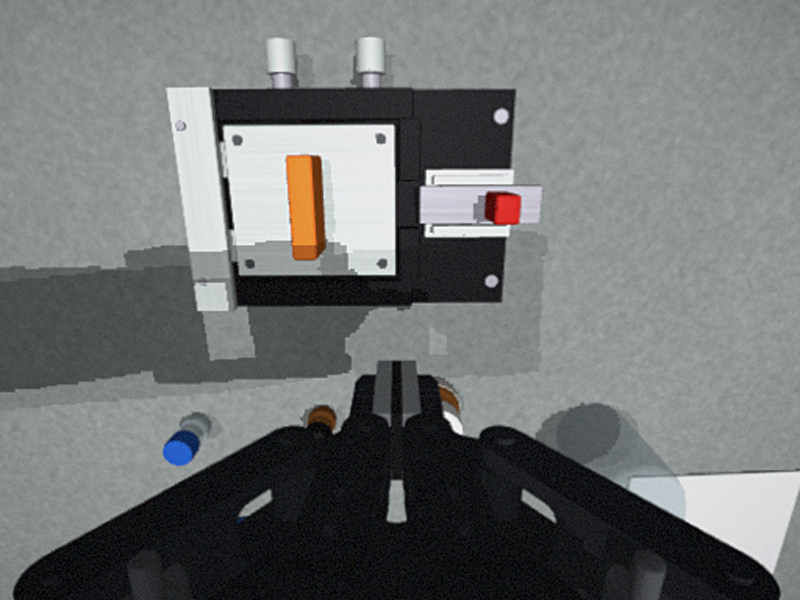

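The view shows the cover flat in its place (plate corners about (224,125), (396,124), (396,276), (238,277)), with its tabs under the bar and the bolt drawn back (knob top at (510,209)). I'll check the position numerically and plan the push.

Run:
```python
from h import *
d=np.load('w5.npy',allow_pickle=True).item();r,T,s=d['r'],d['T'],d['s']
f=lambda p:(np.array(p,float)+.5)*.64-.5
dk=lambda p:R.from_euler('z',-YAW).apply(p-D0)*1000
b=dk(onz(r,f([(224,125),(396,124),(396,276),(238,277)]),.056,T));print(b.round(1).tolist(),b.mean(0).round(1))
bar=dk(onz(r,f([(167,88),(211,88),(236,310),(200,311)]),.066,T));print("bar",bar.round(1).tolist(),bar.mean(0).round(1))
print("knob",dk(onz(r,f([(509,209)]),.094,T)).round(1),"face far",dk(onz(r,f([(520,209)]),.094,T)).round(1))
# target: closed fingers beyond knob: dock (135,-0,105) then z
for z in(.12,.085):
  p=D0+R.from_euler('z',YAW).apply([.140,0,z]);delta(p,toolR(YAW,0))
```

```text
[[-49.6, 45.2, 56.0], [50.3, 45.3, 56.0], [50.1, -45.5, 56.0], [-51.1, -45.9, 56.0]] [-0.1 -0.2 56. ]
bar [[-75.3, 63.8, 66.0], [-51.0, 63.5, 66.0], [-51.1, -64.8, 66.0], [-74.0, -65.4, 66.0]] [-62.9  -0.7  66. ]
knob [[109.7   0.4  94. ]] face far [[115.5   0.4  94. ]]
tool shift mm [90.7 76.9 50.1] rotvec tool [ 0.001 -0.001  0.   ]
tool shift mm [ 90.7 111.9  50.1] rotvec tool [ 0.001 -0.001  0.   ]
```

The cover centre measures (-0.1, -0.2) mm from home. The knob stands at x = 110, so it is drawn by about 27 mm. Now I'll go behind the knob with closed fingers.

```bash
python3 -m inch '[{"ax":0,"ay":0,"az":0,"x":20,"y":0,"z":8,"hand":1},{"ax":0,"ay":0,"az":0,"x":30,"y":15,"z":14,"hand":1},{"ax":0,"ay":0,"az":0,"x":30,"y":20,"z":14,"hand":1},{"ax":0,"ay":0,"az":0,"x":13,"y":22,"z":10,"hand":1},{"ax":0,"ay":0,"az":0,"x":0,"y":15,"z":4,"hand":1}]'
python3 -m inch '[{"ax":0,"ay":0,"az":0,"x":0,"y":15,"z":0,"hand":1},{"ax":0,"ay":0,"az":0,"x":0,"y":15,"z":0,"hand":1},{"ax":0,"ay":0,"az":0,"x":0,"y":9,"z":0,"hand":1},{"ax":0,"ay":0,"az":0,"x":0,"y":0,"z":0,"hand":1}]'
python3 -c "
from h import *
p=D0+R.from_euler('z',YAW).apply([.142,0,.085]);delta(p,toolR(YAW,0));where()"
```

```text
time: 16.45
eef_pos: [0.6906, 0.1598, 0.122]
tcp_rot: [0.707, -0.01, 0.01, -0.707]
contact_force: [-0.8, -0.2, -0.6]
opening: 0.003
time: 16.78
eef_pos: [0.6879, 0.1575, 0.0831]
tcp_rot: [0.708, -0.012, 0.009, -0.706]
contact_force: [-0.3, -0.0, -0.6]
opening: 0.002
tool shift mm [ 2.  -1.9  0.3] rotvec tool [ 0.002 -0.    -0.004]
tip x 77.9 z 60.4 y -0.3 tilt -0.004 yawerr -0.0001 roll -0.0021 F [-0.3 -0.  -0.6] t 16.7833
```

```bash
python3 -m inch '[{"ax":0,"ay":0,"az":0,"x":-3,"y":-1,"z":0,"hand":1},{"ax":0,"ay":0,"az":0,"x":-3,"y":0,"z":0,"hand":1},{"ax":0,"ay":0,"az":0,"x":-3,"y":0,"z":0,"hand":1},{"ax":0,"ay":0,"az":0,"x":-3,"y":0,"z":0,"hand":1},{"ax":0,"ay":0,"az":0,"x":-3,"y":0,"z":0,"hand":1}]'
python3 -m inch '[{"ax":0,"ay":0,"az":0,"x":-3,"y":0,"z":0,"hand":1},{"ax":0,"ay":0,"az":0,"x":-3,"y":0,"z":0,"hand":1},{"ax":0,"ay":0,"az":0,"x":-3,"y":0,"z":0,"hand":1},{"ax":0,"ay":0,"az":0,"x":-2,"y":0,"z":0,"hand":1}]'
python3 -m inch '[{"ax":0,"ay":0,"az":0,"x":-2,"y":0,"z":0,"hand":1},{"ax":0,"ay":0,"az":0,"x":-2,"y":0,"z":0,"hand":1},{"ax":0,"ay":0,"az":0,"x":-2,"y":0,"z":0,"hand":1}]'
python3 -c "
from h import *
s=get_state();print(R.from_euler('z',-YAW).apply(s['eef_pos']-D0)*1000)"
```

```text
time: 17.2
eef_pos: [0.6762, 0.1583, 0.0887]
tcp_rot: [0.707, -0.009, 0.012, -0.707]
contact_force: [0.9, -0.6, 1.1]
opening: 0.004
time: 17.53
eef_pos: [0.6645, 0.1588, 0.0876]
tcp_rot: [0.707, -0.01, 0.011, -0.707]
contact_force: [2.3, 0.6, 0.5]
opening: -0.001
time: 17.78
eef_pos: [0.6584, 0.1589, 0.0872]
tcp_rot: [0.707, -0.01, 0.011, -0.707]
contact_force: [1.5, -0.1, 0.7]
opening: -0.002
[110.47338846   0.18960687  87.18601154]
```

```bash
python3 -m inch '[{"ax":0,"ay":0,"az":0,"x":-1,"y":0,"z":0,"hand":1},{"ax":0,"ay":0,"az":0,"x":-1,"y":0,"z":0,"hand":1},{"ax":0,"ay":0,"az":0,"x":-1,"y":0,"z":0,"hand":1},{"ax":0,"ay":0,"az":0,"x":0,"y":0,"z":0,"hand":1}]'
python3 -m inch '[{"ax":0,"ay":0,"az":0,"x":-1,"y":0,"z":0,"hand":1},{"ax":0,"ay":0,"az":0,"x":-1,"y":0,"z":0,"hand":1},{"ax":0,"ay":0,"az":0,"x":0,"y":0,"z":0,"hand":1}]'
python3 -c "
from h import *
s=get_state();print(R.from_euler('z',-YAW).apply(s['eef_pos']-D0)*1000)
r=read_camera('top');print('knob top-cam',R.from_euler('z',-YAW).apply(onz(r,[b[2] for b in blobs(r['img'],(0,120,70),(6,255,255),4)[2]],.094)-D0).round(3))
r=read_camera('scene');bs=[b for b in blobs(r['img'],(0,150,90),(5,255,255),8)[2]];print('scene',bs)"
```

```text
time: 18.12
eef_pos: [0.6553, 0.159, 0.0871]
tcp_rot: [0.708, -0.01, 0.011, -0.707]
contact_force: [1.0, -0.0, 0.8]
opening: -0.004
time: 18.37
eef_pos: [0.6533, 0.1591, 0.0871]
tcp_rot: [0.708, -0.01, 0.011, -0.707]
contact_force: [1.6, -0.1, 0.9]
opening: 0.003
[105.36957635   0.18920561  87.07597101]
knob top-cam [[-0.111  0.232  0.094]]
scene [(5, [395, 181, 11, 5, 24], [401.1, 182.7])]
```

```bash
python3 -m inch '[{"ax":0,"ay":0,"az":0,"x":-1,"y":0,"z":0,"hand":1},{"ax":0,"ay":0,"az":0,"x":-1,"y":0,"z":0,"hand":1},{"ax":0,"ay":0,"az":0,"x":0,"y":0,"z":0,"hand":1}]'
python3 -m inch '[{"ax":0,"ay":0,"az":0,"x":-1,"y":0,"z":0,"hand":1},{"ax":0,"ay":0,"az":0,"x":-1,"y":0,"z":0,"hand":1},{"ax":0,"ay":0,"az":0,"x":0,"y":0,"z":0,"hand":1}]'
python3 -c "
from h import *
s=get_state();print(R.from_euler('z',-YAW).apply(s['eef_pos']-D0)*1000,s['contact_force'])"
```

```text
time: 18.72
eef_pos: [0.6519, 0.1591, 0.0872]
tcp_rot: [0.707, -0.01, 0.011, -0.707]
contact_force: [3.5, 1.0, 0.3]
opening: 0.001
time: 18.97
eef_pos: [0.6517, 0.1591, 0.0874]
tcp_rot: [0.707, -0.008, 0.013, -0.707]
contact_force: [9.1, 0.4, -4.7]
opening: -0.0
[103.71125565   0.14174188  87.36079902] [ 9.06360669  0.38764291 -4.68638319]
```

Force rose to 9 N with no further travel at TCP x ≈ 104 mm, which is where shut should be. I'll back off, rise clear and check.

```bash
python3 -m inch '[{"ax":0,"ay":0,"az":0,"x":8,"y":0,"z":0,"hand":1},{"ax":0,"ay":0,"az":0,"x":12,"y":0,"z":0,"hand":1},{"ax":0,"ay":0,"az":0,"x":0,"y":-30,"z":0,"hand":1},{"ax":0,"ay":0,"az":0,"x":0,"y":-40,"z":-10,"hand":1},{"ax":0,"ay":0,"az":0,"x":-10,"y":-40,"z":-30,"hand":1}]'
python3 -m inch '[{"ax":0,"ay":0,"az":0,"x":-20,"y":0,"z":-20,"hand":1},{"ax":0,"ay":0,"az":0,"x":0,"y":0,"z":0,"hand":1},{"ax":0,"ay":0,"az":0,"x":0,"y":0,"z":0,"hand":1}]'
python3 -c "
from h import *
where();r,T,s=wristT();cv2.imwrite('pics/w6.png',cv2.resize(r['img'][:,:,::-1],(800,600),interpolation=cv2.INTER_CUBIC))
np.save('w6.npy',dict(r=r,T=T,s=s),allow_pickle=True)"
```

```text
time: 19.38
eef_pos: [0.66, 0.1261, 0.1905]
tcp_rot: [0.707, -0.01, 0.009, -0.707]
contact_force: [1.3, -0.9, 1.0]
opening: 0.0
time: 19.63
eef_pos: [0.6387, 0.1044, 0.1901]
tcp_rot: [0.707, -0.011, 0.011, -0.707]
contact_force: [-0.2, 0.6, -0.6]
opening: -0.001
tip x 30.3 z 167.2 y -54.9 tilt -0.001 yawerr -0.0014 roll -0.0011 F [-0.2  0.6 -0.6] t 19.6333
```

View pics/w6.png

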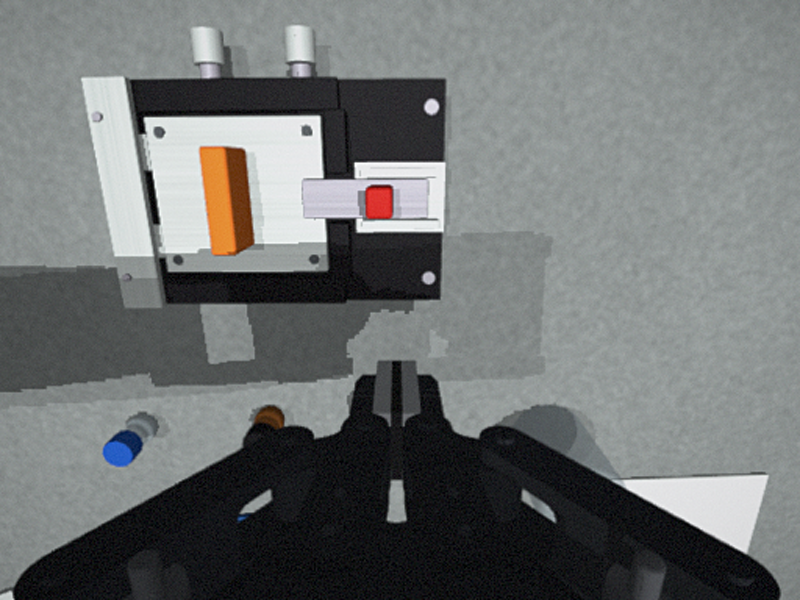

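The view shows the bolt nose (left end at (303,199)) over the cover's far edge at column 323, the knob at (379,202) and the cover flat. One last numeric check, then hand in if it agrees.

Run:
```python
from h import *
d=np.load('w6.npy',allow_pickle=True).item();r,T,s=d['r'],d['T'],d['s']
f=lambda p:(np.array(p,float)+.5)*.64-.5
dk=lambda p:R.from_euler('z',-YAW).apply(p-D0)*1000
k=dk(onz(r,f([(380,202)]),.094,T))[0];b=dk(onz(r,f([(145,116),(321,116),(326,271),(169,272)]),.056,T)).mean(0)
print("knob",k.round(1),"cover",b.round(1))
if k[0]<86.5: print(sign_off())
```

```text
knob [83.7  0.5 94. ] cover [-0.3  0.1 56. ]
the job is handed in; nothing more can be done
None
```

The cover is back on the housing, the bolt is shut over its edge, and the job is handed in at about 20 s of the 61 s allowed. `sign_off` gave no verdict, so the results below are my own checks.

**What I did:** I gripped the middle-sized cover on the blue rest by its orange rib. I felt for the ledge, slid both tabs under the bar with the far edge raised (tilt 0.19 rad), swung the cover down and released it. Then I pushed the bolt shut with closed fingers. The highest contact force in the readings between moves was about 5 N while handling the cover and 9 N at the bolt's end stop.

**Last checks:**
- **Cover:** its centre measured (-0.3, +0.1) mm from home. It looked flat, with the tabs under the bar.
- **Bolt:** the knob stood at x 83.7 mm against 83 when shut, and the nose was over the cover's far edge.
- **Robot:** it was clear of everything, with no contact force beyond sensor noise.
- **Bystanders:** none was touched as far as I could tell. I did not re-measure where they stand.

**Disagreements:**
- My height readings were about 1.2 mm low, which I corrected by touch.
- The first two-view estimate of the rib was about 9 mm off. I replaced it with a closer wrist-camera fit.
- With the gripper in the way, the overhead and side cameras could not see the knob, so the bolt check rests on the wrist camera and the felt end stop.

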